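# Refit the arm and return spring of a torch gas-saver valve

### The job

Finish reassembling the torch's gas-saver valve: slide its loose arm down onto the squared stem until it is fully seated, with the short tail on the stop-pin side and the drilled end on the anchor-post side. Then drop the spring's hook down through the hole in the arm, and stretch the spring so that its end loop goes over the head of the anchor post and sits in the groove, leaving the spring holding the arm against the stop pin. Leave the other things on the bench as they are.

Things in the scene. Friction and masses are not known exactly. Their poses are not given: they have to be found in the camera images.
- valve: Gas-saver valve, fixed to the bench: grey bracket plate 162 x 90 mm over a brass valve body with two hose tails. Origin: centre of its underside; its flat top is 28 mm higher. x runs along the 162 mm side, from the stem end to the anchor-post end; y runs across, to the edge where the post stands (hose tails point to -y). Stem at x -55, y -13; post at x +69, y +33.
- stem_seat (a point): On the stem's axis, at the top of the round brass bonnet where the arm seats (11.5 mm above the plate top, 29 mm wide). From here the stem rises as a 12 mm square, 14.5 mm high, and above that a round nose 7 mm high, tapering from 12 to 7 mm.
- stem (a joint): Turn of the stem, rad, anticlockwise from above; it stays where left (0.03 N m friction, -0.25 to 0.95). At 0 the square's flats are parallel to the valve's x and y, and an arm seated the right way round points along the valve's +y with its tail at the stop pin; as the value grows the drilled end swings away from the anchor post, towards the valve's -x.
- stop_pin (a point): Top of the steel stop pin, 8 mm thick, 18.5 mm above the plate top, at the valve's x -65, y -36.5. The arm's tail rests on its +x side when the arm is at its stop.
- anchor (a point): On the axis of the steel anchor post, in the middle of its groove, 10.5 mm above the plate top. The neck is 7 mm thick from 7 to 13 mm above the plate, on a 14 mm foot; the domed head is 10 mm wide and its top is 16 mm above the plate.
- lever: The loose arm, dark steel, about 90 g, 98 mm long, lying flat. Origin: on the axis of its square bore, at the underside; x along the drilled long end, z up. Hub: block 24 x 24 mm, 16 mm high, with a 13.6 mm square through bore parallel to x and y. Long end: flat bar 16 mm wide, 4.5 mm thick, flush with the underside, to x +68. Tail: bar 12 mm wide, 4.5 mm thick, to x -30.
- lever_hole (a point): Centre of the 9.5 mm hole through the arm, at the bar's upper face, 46 mm from the bore axis (arm's x +46).
- spring: The loose tension spring, steel, 110 g, lying flat. Each coil end sits in a crimped rectangular sleeve 16 mm long, 14 mm wide, 21 mm high, good to grip. Origin: under the centre of the hook-end sleeve, at its underside; x along the spring to the loop, z up. At rest the loop-end sleeve's centre is at x +46. It stretches only along x: 2.1 N to start, then 350 N/m, at most 45 mm.
- spring_hook (a point): Tip of the hook's downward leg, at the spring's x -28, level with the sleeves' underside. The 3.4 mm wire leaves the hook-end sleeve near its top, runs level (its lower side 16.5 mm above the sleeves' underside) and turns straight down into this leg. The wire is smooth and greased.
- spring_loop (a point): Centre of the flat level end loop, 15 mm inside, of 3.4 mm wire, 10.5 mm above the sleeves' underside and 23 mm beyond the centre of the loop-end sleeve (spring's x +69 at rest). It moves along the spring's x as the spring stretches.
- spring_end (a joint): Stretch of the spring in m, 0 when relaxed. With the arm on its stop and the loop on the post it is about 0.02.
- bristle_puck: Bystander: round black graphite puck with brass bristles, 62 mm wide, 25 mm high, loose.
- angle_marver: Bystander: black L-shaped graphite plate 50 x 85 x 30 mm, loose.
- glass_cup: Bystander: small clear glass cup, 56 mm wide, 50 mm high, loose.

How it is judged:
By the outcome, as a careful person would: the job done as asked, in the order asked, and still so for the second after the job is handed in, with the robot touching nothing.
It also fails if it takes over 48 s, if anything falls off the work surface, if the arm or the gripper's body presses on something with over 40 N, if the wrist force passes 120 N, or if a joint passes its speed limit or range.

### The arm

A 7-joint arm with a two-finger parallel gripper is mounted at the origin on a cart in front of the work surface, level with it; the furniture and walls round the work are solid. World frame = base frame: x ahead of the robot, y to its left, z up, the work surface at z = 0. Lengths are in mm, angles in rad, forces in N, time in s.
With the tool pointing down it reaches from about 425 to 875 mm from the base axis. Payload 4.7 kg.
Tool frame: the origin (TCP) lies midway between the tips of the shut fingers; the grasp point (between the pads) lies 19 mm behind it; x points along the fingers, z is the direction in which the jaws open and shut, and the axes are right-handed (so a half turn about x gives the same grasp; the last joint's range is limited). The gripper opens to 85 mm and grips with 20 to 120 N. Pads are 22 mm wide; open, the fingers measure 114 mm over their backs; the gripper's body (76 mm by 85 mm) begins 54 mm behind the grasp point. The pads swing forward as they close: fully open they stand 13 mm farther back than shut.
Start: joints at [1.127, 0.321, -0.07, 1.45, 0.023, 1.371, -0.057], TCP at [287.268, -583.097, 231.349] pointing down, gripper open.
Joint ranges: [-2.86, 2.86], [-0.3, 2.09], [-1.38, 1.24], [0.06, 2.45], [-1.56, 4.7], [0.09, 2.05], [-2.69, 2.69]. Speed limits (rad/s): [2.57, 2.57, 3.14, 3.14, 3.14, 3.14, 3.14].

### API

Orientations are given as a unit quaternion [w, x, y, z].
In Python, from bench import get_obs, capture, get_calibration, hand_in gives the robot as it stands. The module is installed in compiled form; this text tells all that it offers.
- The arm moves only by the tool drive_tool, never from a script. Its argument "steps" is a list of rows, each an object of numbers: "tx", "ty", "tz": the shift along the tool's x, y, z in units of 30 mm (1.0 is 30 mm); "wx", "wy", "wz": the turn, a rotation vector about the tool's x, y, z in units of 6 degrees (1.0 is 6 degrees); "jaw": the opening, from 0 (shut) to 1 (fully open). In form: [{"tx": .., "ty": .., "tz": .., "wx": .., "wy": .., "wz": .., "jaw": ..}, ...]. A call has 1 to 10 rows; each row shifts and turns the commanded pose from where the row before left it, along the tool's axes as they then stand; what a row does not reach is not made up. A row lasts 1/10 s, in which the tool goes at most 50 mm and 8.59 degrees, less where a joint would pass 70% of its speed; a pose out of reach is approached as far as the arm can. A call is refused whole if a number of a shift passes 1 or a number of a turn 1, either way. A call with a gripper value outside its range is refused whole. The fingers move at their own pace and stop on an object; the grip force is fixed at half the most. Time passes only in rows, so rows that do not move let the fingers close. It gives the time, the measured TCP pose, the force and the opening at its end, in the units of the state.
- get_obs(): the state, without advancing time (a new reading comes with each control period).
- capture(name): name is "side" or "top"; returns (picture, depth): 420x560x3 uint8, red, green, blue; 420x560 float32, mm along the optical axis (not along the pixel's ray), 0 where there is no reading.
- get_calibration(name): a dict with "intrinsics" (3x3 intrinsics, pixels), "D" ([k1, k2, p1, p2, k3] as OpenCV has them; the pictures are not rectified), "view" (4x4, takes a point from world to camera coordinates). Camera axes: x right, y up, looking along -z (the intrinsics and any distortion apply to the point x, -y, -z); pixel columns grow to the right and rows downward; lengths in mm; the calibration is good to about 2 mm. A picture is of the moment at which its call begins. get_calibration takes no time and is no camera call.
- hand_in(): hands the job in, once; it reports no verdict.
The state is a dict: "time_s": time; "joints": joint angles; "qd": joint speeds; "joint_torque": joint torques, N m; "position": TCP position; "ee_rot": TCP orientation; "contact_force": force on the tool from outside, world axes, zero at the start; "wrist_torque": the same for the moment, N m; "grip_width": finger opening in mm.
Only numpy, scipy, OpenCV 4.12 (cv2) and the standard library are available. Lean on these libraries where they do the work, as an engineer would, in place of code of your own. Each camera call takes 0.05 s, during which the arm holds its last target. There are 200 camera calls.

## Working session

There is one attempt and no reset: what is moved stays moved. The work goes in short steps, Python scripts to look and compute and a tool call to move; the robot and the scene stay as the last step left them, time stands still between calls to the robot, and variables do not carry over. Pictures are saved under pics/ and viewed, on a budget of 14 in all, crops included, one or two more only if the job needs it, and the job is handed in when it is done.

Besides the shell and the picture viewer there is one more tool, called after "Request:" as name(argument=value, ...), one argument or row to a line, values as JSON. drive_tool: Moves the arm, as the interface text tells. Its arguments: {"type":"object","properties":{"steps":{"type":"array"}},"required":["steps"]}

```bash
mkdir -p pics; cat > h.py <<'E'
import numpy as np, cv2
from bench import get_obs, capture, get_calibration
def snap(n,f):
    im,d=capture(n); cv2.imwrite('pics/'+f+'.png',im[:,:,::-1]); np.savez('pics/'+f+'.npz',im=im,d=d,n=n); return im,d
def ray(n,uv):
    c=get_calibration(n); K=np.array(c['intrinsics'],float);D=np.array(c['D'],float);V=np.array(c['view'],float)
    p=cv2.undistortPoints(np.array(uv,float).reshape(-1,1,2),K,D).reshape(-1,2)
    dc=np.c_[p[:,0],-p[:,1],-np.ones(len(p))]
    R=V[:3,:3]; return -R.T@V[:3,3], dc@R
def onz(n,uv,z):
    o,d=ray(n,uv); s=(np.broadcast_to(z,len(d))-o[2])/d[:,2]; return o+d*s[:,None]
def world(n,uv,dep):
    o,d=ray(n,uv); return o+d*np.array(dep).reshape(-1,1)
def proj(n,P):
    c=get_calibration(n); V=np.array(c['view'],float);P=np.array(P,float).reshape(-1,3)
    q=P@V[:3,:3].T+V[:3,3]; q=q*[1,-1,-1]
    return cv2.projectPoints(q,np.zeros(3),np.zeros(3),np.array(c['intrinsics'],float),np.array(c['D'],float))[0].reshape(-1,2)
def tri(uvs,uvt):
    a,d=ray('side',[uvs]);b,e=ray('top',[uvt]);d=d[0];e=e[0]
    s=np.linalg.lstsq(np.c_[d,-e],b-a,rcond=None)[0];p,q=a+d*s[0],b+e*s[1];return (p+q)/2,np.linalg.norm(p-q)
E
python3 - <<'E'
from h import *
for n in('side','top'):
    snap(n,n+'0'); c=get_calibration(n); o,d=ray(n,[[280,210]]); print(n,o,d,c['intrinsics'],c['D'])
print(get_obs())
a=cv2.imread('pics/top0.png');b=cv2.imread('pics/side0.png')
E
```

```text
side [307.25152489 619.78742899 562.50789182] [[ 0.16614755 -0.84549761 -0.50844311]] [[448.03109076   0.         286.27449989]
 [  0.         448.03109076 197.41082212]
 [  0.           0.           1.        ]] [0.03493355 0.         0.         0.         0.        ]
top [ 356.7764606  -234.37897186  983.54625563] [[ 0.11394037  0.01644179 -0.99362192]] [[394.07510866   0.         283.91982186]
 [  0.         394.07510866 201.75006604]
 [  0.           0.           1.        ]] [-0.08458693  0.          0.          0.          0.        ]
{'time_s': 0.1, 'joints': array([ 1.12706617,  0.32176522, -0.07007791,  1.4515735 ,  0.02259996,
        1.37080891, -0.05689877]), 'qd': array([-0.00189291, -0.00188875, -0.00177598, -0.00136104, -0.00191158,
        0.00017729,  0.00132028]), 'joint_torque': array([ 3.18215953e-04, -4.94878936e+01, -3.83757865e-01, -3.15211558e+01,
        1.31379714e-02,  7.36288464e-03,  2.68268360e-05]), 'position': array([ 287.0363127 , -582.63876195,  230.31192182]), 'ee_rot': array([ 0.59987304,  0.37378965,  0.6009693 , -0.37318833]), 'contact_force': array([-0.02200639, -0.19048544, -0.16677802]), 'wrist_torque': array([ 0.03516657,  0.0212078 , -0.01611861]), 'grip_width': 85.3692727877638}
```

View pics/top0.png

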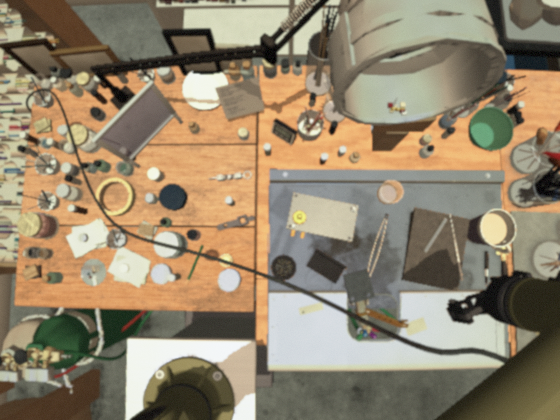

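View pics/side0.png

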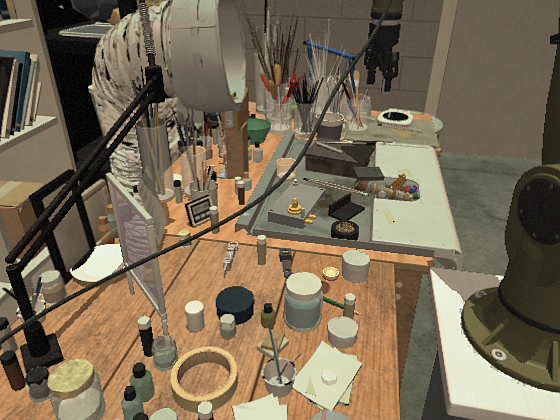

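The top view shows the valve at about (322,217) with its brass stem at (298,217), the spring near (232,176) and the lever near (235,222). The side view shows the spring at (231,257) and the lever at (286,262). The crops below are for detail.

```bash
python3 - <<'E'
from h import *
a=cv2.imread('pics/top0.png')[160:250,200:370]
b=cv2.imread('pics/side0.png')[170:290,210:370]
a=cv2.resize(a,None,fx=4.5,fy=4.5,interpolation=cv2.INTER_CUBIC)
cv2.imwrite('pics/c1.png',a)
cv2.imwrite('pics/c2.png',cv2.resize(b,None,fx=5,fy=5,interpolation=cv2.INTER_CUBIC))
# depth segmentation (top)
d=np.load('pics/top0.npz')['d']
v,u=np.mgrid[160:250,200:370]
P=world('top',np.c_[u.ravel(),v.ravel()],d[160:250,200:370].ravel())
for (u,v) in [(322,217),(298,217),(260,217),(235,222),(220,176),(232,176),(245,176),(350,232)]:
    print(u,v,P[(v-160)*170+u-200].round(1))
E
```

```text
322 217 [ 448.8 -320.4   34. ]
298 217 [ 445.8 -261.4   64.4]
260 217 [ 451.6 -168.1    1.2]
235 222 [ 438.6 -106.     4.8]
220 176 [552.5 -68.   19.5]
232 176 [556.3 -95.5   0.7]
245 176 [ 556.3 -128.7    0.6]
350 232 [ 412.7 -387.7   33.5]
```

View pics/c1.png

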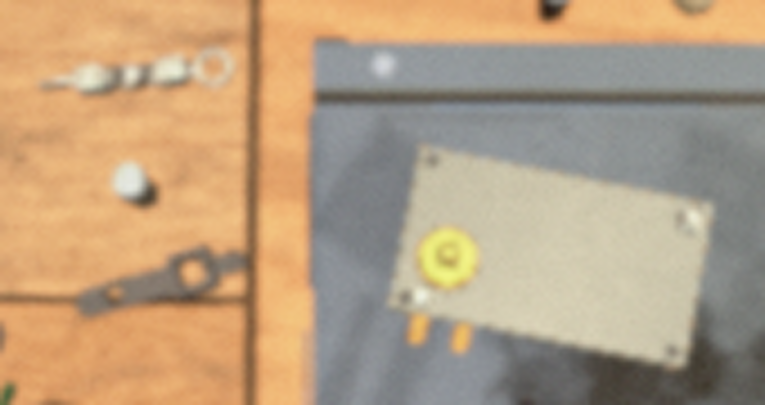

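View pics/c2.png

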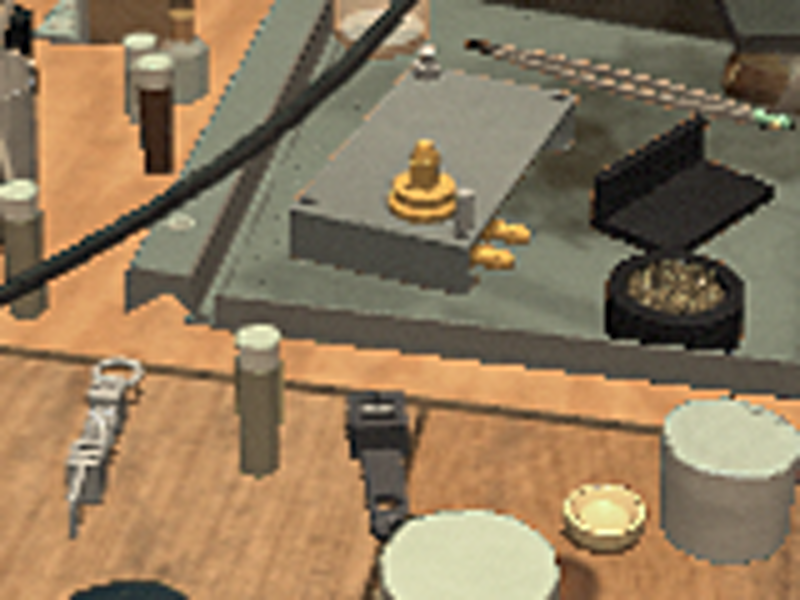

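The crops show the lever hub at top pixel (242.7,220) with its hole at (225.3,225.3). The spring hook is at (209.3,178.7) and its loop at (247.3,174.7). The plate corners are at (292.9,192.2), (358.7,205.1), (352.7,241.8) and (286.2,227.3). Next I measure the poses.

```bash
python3 - <<'E'
from h import *
D=[];I=[]
for i in range(4):
    im,d=capture('top'); D.append(d); I.append(im.astype(float))
d=np.median(D,0); np.save('pics/dt.npy',d); 
S=[capture('side') for i in range(4)]
np.save('pics/ds.npy',np.median([s[1] for s in S],0)); ims=np.mean([s[0] for s in S],0); imt=np.mean(I,0)
cv2.imwrite('pics/mt.png',imt[:,:,::-1]);cv2.imwrite('pics/ms.png',ims[:,:,::-1])
def zs(n,d,u,v,r=2):
    vv,uu=np.mgrid[v-r:v+r+1,u-r:u+r+1]; return np.median(world(n,np.c_[uu.ravel(),vv.ravel()],d[v-r:v+r+1,u-r:u+r+1].ravel()),0).round(1)
ds=np.load('pics/ds.npy')
for u,v in [(340,220),(320,205),(280,200),(330,186),(262,200),(240,200),(225,235),(210,190),(250,190)]: print('t',u,v,zs('top',d,u,v))
for u,v in [(290,195),(305,198),(275,222),(300,228),(250,250),(280,280)]: print('s',u,v,zs('side',ds,u,v))
# valve: colour/height mask
vv,uu=np.mgrid[180:260,275:370]
P=world('top',np.c_[uu.ravel(),vv.ravel()],d[180:260,275:370].ravel()).reshape(80,95,3)
m=(P[...,2]>20).astype(np.uint8); m=cv2.morphologyEx(m,cv2.MORPH_OPEN,np.ones((5,5)))
c=max(cv2.findContours(m,0,1)[0],key=cv2.contourArea); r=cv2.boxPoints(cv2.minAreaRect(c))+[275,180]; print(r)
C=onz('top',r,31)
print(C.round(1),[np.linalg.norm(C[i]-C[i-1]).round(1) for i in range(4)],C.mean(0))
print('nominal corners',onz('top',[[292.9,192.2],[358.7,205.1],[352.7,241.8],[286.2,227.3]],31).round(1))
for nm,a,z in [('hub',(242.7,220),16),('hole',(225.3,225.3),4.5),('lend',(218.2,227.3),4.5),('tail',(255,217.8),4.5),('hook',(209.3,178.7),18),('s1',(220.7,177.3),21),('s2',(237.8,175.5),21),('loop',(247.3,174.7),10.5)]: print(nm,onz('top',[a],z).round(1))
E
```

```text
t 340 220 [ 441.8 -364.2   32.4]
t 320 205 [ 478.2 -316.    32.9]
t 280 200 [ 494.3 -218.1    4.5]
t 330 186 [ 530.3 -343.9    5. ]
t 262 200 [ 494.7 -172.6    0.7]
t 240 200 [ 4.946e+02 -1.171e+02  4.000e-01]
t 225 235 [406.3 -80.9   0.6]
t 210 190 [520.1 -40.2   0.9]
t 250 190 [ 5.202e+02 -1.420e+02  3.000e-01]
s 290 195 [ 470.8 -338.    32.6]
s 305 198 [ 432.1 -331.2   32.4]
s 275 222 [ 489.4 -247.2    6.6]
s 300 228 [ 428.3 -235.1    6. ]
s 250 250 [ 5.203e+02 -1.365e+02  3.000e-01]
s 280 280 [438.  -52.8   0.6]
[[285.42307663 227.88461685]
 [292.65384293 191.73077011]
 [358.42306519 204.88461685]
 [351.19230652 241.03846359]]
[[ 422.5 -231.9   31. ]
 [ 511.1 -249.4   31. ]
 [ 479.  -410.    31. ]
 [ 391.  -390.7   31. ]] [np.float64(161.8), np.float64(90.3), np.float64(163.8), np.float64(90.1)] [ 450.89034381 -320.49758766   31.        ]
nominal corners [[ 509.9 -250.    31. ]
 [ 478.4 -410.7   31. ]
 [ 389.2 -394.3   31. ]
 [ 423.9 -233.8   31. ]]
hub [[ 442.7 -126.5   16. ]]
hole [[430.3 -81.9   4.5]]
lend [[425.2 -64.2   4.5]]
tail [[ 449.3 -155.9    4.5]]
hook [[545.9 -41.   18. ]]
s1 [[548.8 -70.1  21. ]]
s2 [[ 553.4 -112.8   21. ]]
loop [[ 557.6 -135.5   10.5]][ WARN:0@6.252] global loadsave.cpp:1063 imwrite_ Unsupported depth image for selected encoder is fallbacked to CV_8U.
```

```bash
cat >> h.py <<'E'
def rpy(o=None):
    o=o or get_obs(); from scipy.spatial.transform import Rotation as R
    q=np.array(o['ee_rot']); return R.from_quat([q[1],q[2],q[3],q[0]]).as_matrix()
def go(p,psi=None):
    """units needed from here to p (tool axes now), then the turn"""
    o=get_obs(); M=rpy(o); dl=M.T@(np.array(p)-o['position'])/30
    cur=np.degrees(np.arctan2(M[1,2],M[0,2]))
    print('t',round(o['time_s'],2),'pos',np.round(o['position'],1),'psi',round(cur,1),'tilt x',M[:,0].round(3),'F',np.round(o['contact_force'],1),'w',round(o['grip_width'],1))
    print(' need units t',dl.round(2), 'wx', None if psi is None else round(((cur-psi+90)%180-90)/6,2),'tool y,z dirs',M[:,1].round(2),M[:,2].round(2))
E
python3 - <<'E'
from h import *
d=np.load('pics/dt.npy');im=cv2.imread('pics/mt.png')
V,U=np.mgrid[0:420,0:560]
P=world('top',np.c_[U.ravel(),V.ravel()],d.ravel()).reshape(420,560,3)
ok=d>0
for x0 in range(100,520,30):
    col=[(v,P[v,x0].round(0)) for v in range(150,380) if ok[v,x0] and P[v,x0,2]>80]
    print(x0,[ (v,p.tolist()) for v,p in col][:2], len(col))
go([449,-264,150],-81)
E
```

```text
100 [(204, [450.0, 116.0, 264.0]), (205, [447.0, 115.0, 266.0])] 6
130 [(150, [598.0, 131.0, 104.0]), (151, [596.0, 132.0, 102.0])] 11
160 [(233, [406.0, 58.0, 81.0]), (235, [401.0, 57.0, 82.0])] 21
190 [(250, [364.0, -84.0, 367.0]), (251, [362.0, -84.0, 369.0])] 4
220 [(258, [352.0, -134.0, 383.0]), (259, [351.0, -134.0, 385.0])] 4
250 [(268, [338.0, -181.0, 400.0]), (269, [336.0, -181.0, 399.0])] 4
280 [(280, [322.0, -225.0, 418.0]), (281, [321.0, -225.0, 419.0])] 4
310 [(292, [307.0, -267.0, 441.0]), (293, [306.0, -266.0, 443.0])] 5
340 [(306, [293.0, -303.0, 473.0]), (307, [292.0, -302.0, 475.0])] 5
370 [(279, [304.0, -422.0, 89.0]), (280, [301.0, -423.0, 87.0])] 25
400 [(336, [268.0, -360.0, 540.0]), (337, [267.0, -359.0, 543.0])] 6
430 [(347, [261.0, -384.0, 565.0]), (348, [260.0, -384.0, 566.0])] 5
460 [(300, [278.0, -538.0, 292.0]), (301, [277.0, -536.0, 297.0])] 28
490 [(210, [457.0, -694.0, 117.0]), (211, [455.0, -695.0, 115.0])] 87
t 0.5 pos [ 287.3 -583.1  231.3] psi -63.8 tilt x [-0. -0. -1.] F [-0.1 -0.2  0.5] w 85.7
 need units t [ 2.71  9.54 -7.16] wx 2.87 tool y,z dirs [ 0.9   0.44 -0.  ] [ 0.44 -0.9   0.  ]
```

```bash
python3 - <<'E'
from h import *
d=np.load('pics/dt.npy'); ds=np.load('pics/ds.npy')
for u,vs in [(470,range(345,362)),(490,range(348,365)),(505,range(350,366))]:
    w=[world('top',[[u,v]],[d[v,u]])[0] for v in vs if d[v,u]>0]; w=max(w,key=lambda p:p[2]); print('t',u,w.round(0))
ims=cv2.imread('pics/ms.png').astype(int)
for v in [5,30,60,90,120,150,180,200,215]:
    m=[(world('side',[[u,v]],[ds[v,u]])[0].round(0).tolist(),u) for u in range(100,460) if ds[v,u]>0 and ims[v,u].sum()<130 and ds[v,u]<900]
    print('s',v,m[:1],m[-1:],len(m))
E
```

```text
t 470 [ 259. -423.  574.]
t 490 [ 255. -444.  575.]
t 505 [ 253. -440.  611.]
s 5 [([287.0, -300.0, 473.0], 389)] [([287.0, -300.0, 473.0], 389)] 1
s 30 [([306.0, -258.0, 435.0], 376)] [([306.0, -258.0, 435.0], 376)] 1
s 60 [([735.0, -216.0, 367.0], 149)] [([332.0, -180.0, 397.0], 357)] 8
s 90 [([729.0, -156.0, 325.0], 141)] [([358.0, -89.0, 368.0], 336)] 23
s 120 [([735.0, -72.0, 294.0], 118)] [([372.0, -21.0, 341.0], 321)] 16
s 150 [([737.0, -7.0, 263.0], 100)] [([386.0, 30.0, 312.0], 306)] 12
s 180 [([410.0, 79.0, 286.0], 283)] [([410.0, 79.0, 286.0], 283)] 1
s 200 [([435.0, 111.0, 269.0], 260)] [([434.0, 109.0, 268.0], 261)] 2
s 215 [([463.0, 135.0, 256.0], 235)] [([461.0, 134.0, 255.0], 237)] 3
```

Request:
drive_tool(
  steps=[
    {"ty": 0.9, "tz": -0.7, "jaw": 0.5},
    {"ty": 1, "tz": -0.8, "jaw": 0.5},
    {"ty": 1, "tz": -0.7, "jaw": 0.5},
  ],
)

```text
invalid input
```

```bash
python3 - <<'E'
from h import *
print(get_obs()['joint_torque'].round(1),get_obs()['joints'].round(3))
im,_=snap('top','t1'); im2,_=snap('side','s1')
cv2.imwrite('pics/v1.png',np.hstack([cv2.resize(im,(400,300)),cv2.resize(im2,(400,300))])[:,:,::-1])
E
```

```text
[ -0.  -49.3  -0.4 -31.4   0.    0.   -0. ] [ 1.127  0.321 -0.07   1.451  0.023  1.371 -0.057]
```

View pics/v1.png

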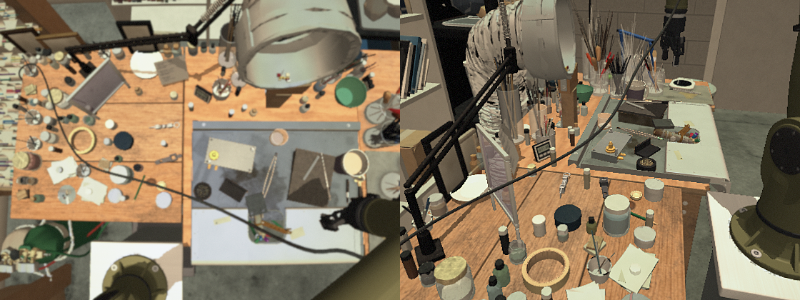

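The view is unchanged because the move was refused. A hose hangs in an arc between the base and the work, so I'll watch the joint torques. All keys are probably needed in each row.

Request:
drive_tool(
  steps=[
    {"tx": 0, "ty": 0.9, "tz": -0.7, "wx": 0.6, "wy": 0, "wz": 0, "jaw": 0.5},
    {"tx": 0, "ty": 0.9, "tz": -0.8, "wx": 0, "wy": 0, "wz": 0, "jaw": 0.5},
    {"tx": 0, "ty": 1, "tz": -0.8, "wx": 0, "wy": 0, "wz": 0, "jaw": 0.5},
  ],
)

```text
time_s: 0.9
position: [336.2, -485.4, 231.3]
ee_rot: [0.588, 0.393, 0.588, -0.393]
contact_force: [0.8, 0.8, 0.2]
grip_width: 44.0
```

```bash
python3 - <<'E'
from h import *
print(get_obs()['joint_torque'].round(1),get_obs()['joints'].round(3)); go([449,-264,150],-81)
E
```

```text
[  3.1 -40.5   1.  -31.8   0.1   0.2   0.6] [ 1.023  0.198 -0.118  1.603  0.024  1.341 -0.276]
t 0.9 pos [ 336.2 -485.4  231.3] psi -67.5 tilt x [-0. -0. -1.] F [0.8 0.8 0.2] w 44.0
 need units t [ 2.71  6.3  -5.38] wx 2.26 tool y,z dirs [ 0.92  0.38 -0.  ] [ 0.38 -0.92  0.  ]
```

Request:
drive_tool(
  steps=[
    {"tx": 0, "ty": 0.9, "tz": -0.77, "wx": 0, "wy": 0, "wz": 0, "jaw": 0.5},
    {"tx": 0, "ty": 0.9, "tz": -0.77, "wx": 0, "wy": 0, "wz": 0, "jaw": 0.5},
    {"tx": 0, "ty": 0.9, "tz": -0.77, "wx": 0, "wy": 0, "wz": 0, "jaw": 0.5},
    {"tx": 0, "ty": 0.9, "tz": -0.77, "wx": 0, "wy": 0, "wz": 0, "jaw": 0.5},
  ],
)

```text
time_s: 1.3
position: [401.0, -357.9, 231.6]
ee_rot: [0.589, 0.392, 0.588, -0.392]
contact_force: [0.8, 0.5, 0.4]
grip_width: 42.6
```

Request:
drive_tool(
  steps=[
    {"tx": 0.5, "ty": 0.9, "tz": -0.77, "wx": 0, "wy": 0, "wz": 0, "jaw": 0.5},
    {"tx": 0.8, "ty": 0.9, "tz": -0.77, "wx": 0, "wy": 0, "wz": 0, "jaw": 0.5},
    {"tx": 0.8, "ty": 0.9, "tz": -0.77, "wx": 0, "wy": 0, "wz": 0, "jaw": 0.45},
    {"tx": 0.6, "ty": 0, "tz": 0, "wx": 0.8, "wy": 0, "wz": 0, "jaw": 0.45},
    {"tx": 0, "ty": 0, "tz": 0, "wx": 0.8, "wy": 0, "wz": 0, "jaw": 0.45},
    {"tx": 0, "ty": 0, "tz": 0, "wx": 0.6, "wy": 0, "wz": 0, "jaw": 0.45},
    {"tx": 0, "ty": 0, "tz": 0, "wx": 0, "wy": 0, "wz": 0, "jaw": 0.45},
  ],
)

```text
time_s: 2.0
position: [448.6, -264.0, 150.3]
ee_rot: [0.539, 0.457, 0.539, -0.457]
contact_force: [-0.8, 0.4, -0.1]
grip_width: 38.4
```

```bash
python3 - <<'E'
from h import *
print(get_obs()['joint_torque'].round(1),get_obs()['joints'].round(3)); go([449,-264,110],-81)
a,_=snap('top','t2'); b,_=snap('side','s2')
p=proj('top',[449,-264,60])[0];q=proj('side',[449,-264,60])[0];print(p,q,proj('side',[get_obs()['position']]))
def cr(i,p,w,h):u,v=map(int,p);return i[v-h:v+h,u-w:u+w]
A=cv2.resize(cr(cv2.imread('pics/mt.png'),p,25,19),(390,296),interpolation=2)
B=cv2.resize(cr(cv2.imread('pics/ms.png'),q,25,19),(390,296),interpolation=2)
C=cv2.resize(cr(a[:,:,::-1],p,50,38),(390,296),interpolation=2)
E=cv2.resize(cr(b[:,:,::-1],q,50,38),(390,296),interpolation=2)
cv2.imwrite('pics/v2.png',np.vstack([np.hstack([A,B]),np.hstack([C,E])]))
E
```

```text
[ -0.1 -34.8  -1.  -29.2   0.    0.   -0.4] [ 0.761  0.118 -0.298  1.865  0.038  1.163 -0.956]
t 2.0 pos [ 448.6 -264.   150.3] psi -80.6 tilt x [-0. -0. -1.] F [-0.8  0.4 -0.1] w 38.4
 need units t [1.34 0.01 0.  ] wx 0.07 tool y,z dirs [ 0.99  0.16 -0.  ] [ 0.16 -0.99  0.  ]
[299.05059724 215.81955747] [293.77413028 200.61022652] [[294.93219739 164.59291271]]
```

View pics/v2.png

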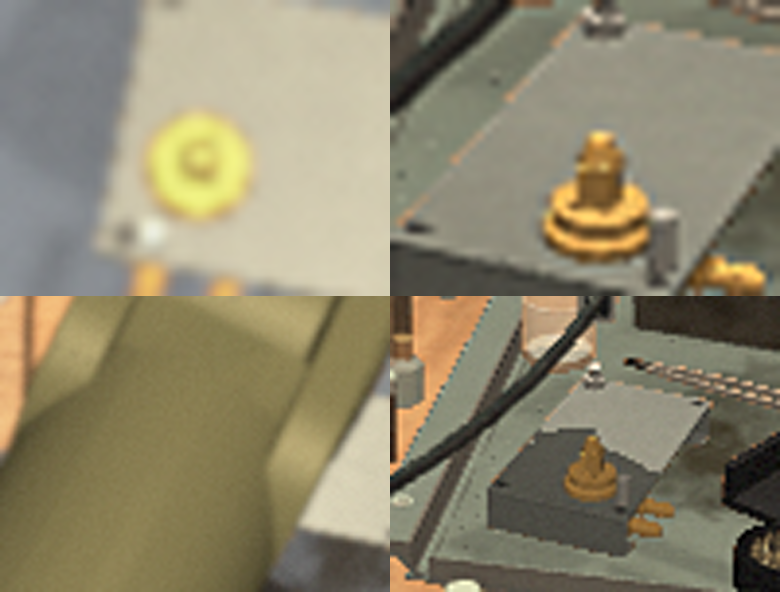

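The side crop shows the stem nose at side pixel (295.0,198), about 1 px towards -x of my estimate. The gripper is centred above it. I'll go down and square the stem with the jaws.

Request:
drive_tool(
  steps=[
    {"tx": 0.9, "ty": -0.05, "tz": 0, "wx": 0, "wy": 0, "wz": 0, "jaw": 0.4},
    {"tx": 0.9, "ty": 0, "tz": 0, "wx": 0, "wy": 0, "wz": 0, "jaw": 0.38},
    {"tx": 0.9, "ty": 0, "tz": 0, "wx": 0, "wy": 0, "wz": 0, "jaw": 0.38},
    {"tx": 0.53, "ty": 0, "tz": 0, "wx": 0, "wy": 0, "wz": 0, "jaw": 0.38},
    {"tx": 0, "ty": 0, "tz": 0, "wx": 0, "wy": 0, "wz": 0, "jaw": 0.2},
    {"tx": 0, "ty": 0, "tz": 0, "wx": 0, "wy": 0, "wz": 0, "jaw": 0.12},
    {"tx": 0, "ty": 0, "tz": 0, "wx": 0, "wy": 0, "wz": 0, "jaw": 0.0},
    {"tx": 0, "ty": 0, "tz": 0, "wx": 0, "wy": 0, "wz": 0, "jaw": 0.0},
    {"tx": 0, "ty": 0, "tz": 0, "wx": 0, "wy": 0, "wz": 0, "jaw": 0.0},
  ],
)

```text
time_s: 3.0
position: [446.2, -264.9, 52.8]
ee_rot: [0.539, 0.457, 0.54, -0.458]
contact_force: [1.3, -3.9, -16.1]
grip_width: 9.2
```

```bash
python3 - <<'E'
from h import *
go([449,-264,53],-81); print(get_obs()['wrist_torque'].round(2))
for uv in [(299.6,216.9)]: print(onz('top',[uv],44), tri((295,197.9),(299.6,216.9)))
E
```

```text
t 3.0 pos [ 446.2 -264.9   52.8] psi -80.6 tilt x [-0.001 -0.    -1.   ] F [  1.3  -3.9 -16.1] w 9.2
 need units t [-0.01  0.1  -0.01] wx 0.07 tool y,z dirs [ 0.99  0.16 -0.  ] [ 0.16 -0.99  0.  ]
[-1.   -0.16  0.02]
[[ 448.00265427 -265.82353017   44.        ]] (array([ 446.14210414, -265.02360713,   66.82805802]), np.float64(0.7124566502872296))
```

Request:
drive_tool(
  steps=[
    {"tx": 0, "ty": 0, "tz": 0, "wx": 0, "wy": 0, "wz": 0, "jaw": 0.4},
    {"tx": 0, "ty": 0, "tz": 0, "wx": 0, "wy": 0, "wz": 0, "jaw": 0.4},
    {"tx": 0.03, "ty": 0, "tz": 0, "wx": -1, "wy": 0, "wz": 0, "jaw": 0.4},
    {"tx": 0, "ty": 0, "tz": 0, "wx": -1, "wy": 0, "wz": 0, "jaw": 0.4},
    {"tx": 0, "ty": 0, "tz": 0, "wx": -1, "wy": 0, "wz": 0, "jaw": 0.4},
    {"tx": 0, "ty": 0, "tz": 0, "wx": -1, "wy": 0, "wz": 0, "jaw": 0.4},
    {"tx": 0, "ty": 0, "tz": 0, "wx": -1, "wy": 0, "wz": 0, "jaw": 0.4},
    {"tx": 0, "ty": 0, "tz": 0, "wx": -1, "wy": 0, "wz": 0, "jaw": 0.4},
    {"tx": 0, "ty": 0, "tz": 0, "wx": -1, "wy": 0, "wz": 0, "jaw": 0.4},
    {"tx": 0, "ty": 0, "tz": 0, "wx": -1, "wy": 0, "wz": 0, "jaw": 0.4},
  ],
)

```text
time_s: 4.0
position: [449.2, -264.3, 54.7]
ee_rot: [0.681, 0.196, 0.678, -0.197]
contact_force: [-0.7, -1.0, 1.2]
grip_width: 34.2
```

Request:
drive_tool(
  steps=[
    {"tx": 0, "ty": 0, "tz": 0, "wx": -1, "wy": 0, "wz": 0, "jaw": 0.4},
    {"tx": 0, "ty": 0, "tz": 0, "wx": -1, "wy": 0, "wz": 0, "jaw": 0.4},
    {"tx": 0, "ty": 0, "tz": 0, "wx": -1, "wy": 0, "wz": 0, "jaw": 0.4},
    {"tx": 0, "ty": 0, "tz": 0, "wx": -1, "wy": 0, "wz": 0, "jaw": 0.4},
    {"tx": 0, "ty": 0, "tz": 0, "wx": -1, "wy": 0, "wz": 0, "jaw": 0.4},
    {"tx": 0, "ty": 0, "tz": 0, "wx": -1, "wy": 0, "wz": 0, "jaw": 0.3},
    {"tx": 0, "ty": 0, "tz": 0, "wx": -1, "wy": 0, "wz": 0, "jaw": 0.2},
  ],
)

```text
time_s: 4.7
position: [449.0, -264.3, 54.6]
ee_rot: [0.706, -0.061, 0.703, 0.059]
contact_force: [-0.3, 0.0, 0.1]
grip_width: 17.3
```

Request:
drive_tool(
  steps=[
    {"tx": 0, "ty": 0, "tz": 0, "wx": 0, "wy": 0, "wz": 0, "jaw": 0.2},
    {"tx": 0, "ty": 0, "tz": 0, "wx": 0, "wy": 0, "wz": 0, "jaw": 0.0},
    {"tx": 0, "ty": 0, "tz": 0, "wx": 0, "wy": 0, "wz": 0, "jaw": 0.0},
  ],
)

```text
time_s: 5.0
position: [448.9, -264.4, 54.4]
ee_rot: [0.706, -0.058, 0.704, 0.057]
contact_force: [-0.7, 1.3, 6.0]
grip_width: 9.1
```

```bash
python3 - <<'E'
from h import *
go([447,-265,53],8.8); print(get_obs()['wrist_torque'].round(2))
E
```

```text
t 5.0 pos [ 448.9 -264.4   54.4] psi 9.3 tilt x [ 0.003 -0.001 -1.   ] F [-0.7  1.3  6. ] w 9.1
 need units t [ 0.05 -0.01 -0.07] wx 0.09 tool y,z dirs [-0.16  0.99 -0.  ] [0.99 0.16 0.  ]
[ 0.29 -0.01  0.01]
```

Request:
drive_tool(
  steps=[
    {"tx": 0, "ty": 0, "tz": 0, "wx": 0, "wy": 0, "wz": 0, "jaw": 0.25},
    {"tx": 0.0, "ty": 0, "tz": 0, "wx": 0, "wy": 0, "wz": 0, "jaw": 0.25},
    {"tx": 0.18, "ty": 0, "tz": 0, "wx": 0, "wy": 0, "wz": 0, "jaw": 0.25},
    {"tx": 0, "ty": 0, "tz": 0, "wx": 0, "wy": 0, "wz": 0, "jaw": 0.0},
    {"tx": 0, "ty": 0, "tz": 0, "wx": 0, "wy": 0, "wz": 0, "jaw": 0.0},
    {"tx": 0, "ty": 0, "tz": 0, "wx": 0, "wy": 0, "wz": 0, "jaw": 0.0},
  ],
)

```text
time_s: 5.6
position: [448.7, -263.9, 46.6]
ee_rot: [0.706, -0.058, 0.704, 0.058]
contact_force: [5.9, -0.6, -5.2]
grip_width: 10.1
```

```bash
python3 - <<'E'
from h import *
go([443,-126.5,60],15); b,_=snap('side','s3'); cv2.imwrite('pics/v3.png',cv2.resize(b[130:250,215:375],None,fx=5,fy=5,interpolation=2)[:,:,::-1])
E
```

```text
t 5.6 pos [ 448.7 -263.9   46.6] psi 9.5 tilt x [ 0.003  0.    -1.   ] F [ 5.9 -0.6 -5.2] w 10.1
 need units t [-0.44  4.55  0.57] wx -0.92 tool y,z dirs [-0.16  0.99 -0.  ] [0.99 0.16 0.  ]
```

View pics/v3.png

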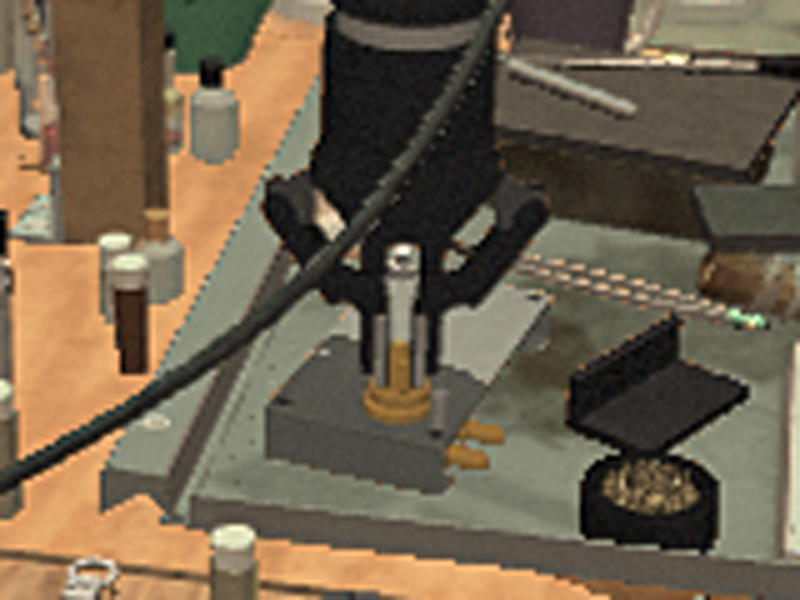

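The picture shows the jaws squarely holding the stem just above the bonnet at crop (402,365). The stem is now squared to jaw angle 9.5°, so it sits at about 0.36 rad. Next I go to the lever.

Request:
drive_tool(
  steps=[
    {"tx": 0, "ty": 0, "tz": 0, "wx": 0, "wy": 0, "wz": 0, "jaw": 0.4},
    {"tx": 0, "ty": 0, "tz": 0, "wx": 0, "wy": 0, "wz": 0, "jaw": 0.4},
    {"tx": -0.9, "ty": 0, "tz": 0, "wx": 0, "wy": 0, "wz": 0, "jaw": 0.4},
    {"tx": -0.9, "ty": 0, "tz": 0, "wx": 0, "wy": 0, "wz": 0, "jaw": 0.45},
    {"tx": -0.4, "ty": 0.9, "tz": 0.11, "wx": 0, "wy": 0, "wz": 0, "jaw": 0.45},
    {"tx": 0, "ty": 0.9, "tz": 0.11, "wx": 0, "wy": 0, "wz": 0, "jaw": 0.45},
    {"tx": 0, "ty": 0.9, "tz": 0.11, "wx": 0, "wy": 0, "wz": 0, "jaw": 0.45},
    {"tx": 0, "ty": 0.95, "tz": 0.11, "wx": 0, "wy": 0, "wz": 0, "jaw": 0.45},
    {"tx": 0, "ty": 0.93, "tz": 0.12, "wx": 0, "wy": 0, "wz": 0, "jaw": 0.45},
    {"tx": 0, "ty": 0, "tz": 0, "wx": -0.92, "wy": 0, "wz": 0, "jaw": 0.45},
  ],
)

```text
time_s: 6.65
position: [440.7, -122.1, 113.1]
ee_rot: [0.7, -0.094, 0.701, 0.095]
contact_force: [-0.1, -0.9, 0.3]
grip_width: 38.7
```

```bash
python3 - <<'E'
from h import *
d=np.load('pics/dt.npy'); print([world('top',[[u,v]],[d[v,u]])[0].round(0).tolist() for u,v in [(228,200),(229,201),(229,199)]])
# lever by dark mask in mean top image
im=cv2.imread('pics/mt.png').astype(int)[205:240,205:262]; m=(im.max(2)<115)
g=im.max(2); print('lever mask'); 
n,l,st,ce=cv2.connectedComponentsWithStats((im[...,2]<125).astype(np.uint8)); k=1+np.argmax(st[1:,4]); ys,xs=np.where(l==k); P=onz('top',np.c_[xs+205,ys+205],4.5)[:,:2]
c=P.mean(0);w,v=np.linalg.eigh(np.cov((P-c).T)); print(c,np.degrees(np.arctan2(v[1,1],v[0,1])),len(P)); t=(P-c)@v[:,1]; print(t.min(),t.max())
go([444,-125.5,60],15)
E
```

```text
[[485.0, -96.0, 66.0], [483.0, -99.0, 65.0], [488.0, -99.0, 65.0]]
lever mask
[ 430.40902121 -116.32419943] 93.24113340356354 27
-12.42443886107172 15.233880374082945
t 6.65 pos [ 440.7 -122.1  113.1] psi 15.4 tilt x [-0.001  0.    -1.   ] F [-0.1 -0.9  0.3] w 38.7
 need units t [ 1.77 -0.14  0.08] wx 0.06 tool y,z dirs [-0.26  0.96  0.  ] [ 0.96  0.26 -0.  ]
```

A bottle at (485,-97), 66 mm tall, would foul the +x finger. I'll grip the hub across its x faces instead (jaw angle 105°), above the bars.

Request:
drive_tool(
  steps=[
    {"tx": 0, "ty": 0, "tz": 0, "wx": -1, "wy": 0, "wz": 0, "jaw": 0.45},
    {"tx": 0, "ty": 0, "tz": 0, "wx": -1, "wy": 0, "wz": 0, "jaw": 0.45},
    {"tx": 0, "ty": 0, "tz": 0, "wx": -1, "wy": 0, "wz": 0, "jaw": 0.45},
    {"tx": 0, "ty": 0, "tz": 0, "wx": -1, "wy": 0, "wz": 0, "jaw": 0.45},
    {"tx": 0, "ty": 0, "tz": 0, "wx": -1, "wy": 0, "wz": 0, "jaw": 0.45},
    {"tx": 0, "ty": 0, "tz": 0, "wx": -1, "wy": 0, "wz": 0, "jaw": 0.45},
    {"tx": 0, "ty": 0, "tz": 0, "wx": -1, "wy": 0, "wz": 0, "jaw": 0.45},
    {"tx": 0, "ty": 0, "tz": 0, "wx": -1, "wy": 0, "wz": 0, "jaw": 0.45},
  ],
)

```text
time_s: 7.45
position: [440.6, -126.3, 113.0]
ee_rot: [0.602, -0.37, 0.603, 0.37]
contact_force: [-0.0, -0.8, -0.1]
grip_width: 38.3
```

Request:
drive_tool(
  steps=[
    {"tx": 0, "ty": 0, "tz": 0, "wx": -1, "wy": 0, "wz": 0, "jaw": 0.45},
    {"tx": 0, "ty": 0, "tz": 0, "wx": -1, "wy": 0, "wz": 0, "jaw": 0.45},
    {"tx": 0, "ty": 0, "tz": 0, "wx": -1, "wy": 0, "wz": 0, "jaw": 0.45},
    {"tx": 0, "ty": 0, "tz": 0, "wx": -1, "wy": 0, "wz": 0, "jaw": 0.45},
    {"tx": 0, "ty": 0, "tz": 0, "wx": -1, "wy": 0, "wz": 0, "jaw": 0.45},
    {"tx": 0, "ty": 0, "tz": 0, "wx": -1, "wy": 0, "wz": 0, "jaw": 0.45},
    {"tx": 0, "ty": 0, "tz": 0, "wx": -0.9, "wy": 0, "wz": 0, "jaw": 0.45},
    {"tx": 0, "ty": 0, "tz": 0, "wx": 0, "wy": 0, "wz": 0, "jaw": 0.45},
  ],
)

```text
time_s: 8.25
position: [440.7, -126.2, 113.0]
ee_rot: [0.433, -0.558, 0.434, 0.559]
contact_force: [0.4, 0.5, -0.7]
grip_width: 38.3
```

```bash
python3 - <<'E'
from h import *
go([443.2,-125.2,8],105); print(get_obs()['joints'].round(2))
E
```

```text
t 8.25 pos [ 440.7 -126.2  113. ] psi 104.3 tilt x [-0.001 -0.    -1.   ] F [ 0.4  0.5 -0.7] w 38.3
 need units t [ 3.5  -0.09  0.01] wx -0.11 tool y,z dirs [-0.97 -0.25  0.  ] [-0.25  0.97  0.  ]
[ 0.87  0.04 -0.65  2.03  0.03  1.08  2.02]
```

Request:
drive_tool(
  steps=[
    {"tx": 0.9, "ty": -0.09, "tz": 0, "wx": -0.1, "wy": 0, "wz": 0, "jaw": 0.45},
    {"tx": 0.9, "ty": 0, "tz": 0, "wx": 0, "wy": 0, "wz": 0, "jaw": 0.45},
    {"tx": 0.9, "ty": 0, "tz": 0, "wx": 0, "wy": 0, "wz": 0, "jaw": 0.45},
    {"tx": 0.5, "ty": 0, "tz": 0, "wx": 0, "wy": 0, "wz": 0, "jaw": 0.45},
    {"tx": 0.3, "ty": 0, "tz": 0, "wx": 0, "wy": 0, "wz": 0, "jaw": 0.45},
    {"tx": 0, "ty": 0, "tz": 0, "wx": 0, "wy": 0, "wz": 0, "jaw": 0.35},
  ],
)

```text
time_s: 8.85
position: [442.8, -125.1, 7.2]
ee_rot: [0.431, -0.56, 0.431, 0.561]
contact_force: [-0.8, -0.4, -0.4]
grip_width: 30.1
```

```bash
python3 - <<'E'
from h import *
go([443.2,-125.2,8],105)
E
```

```text
t 8.85 pos [ 442.8 -125.1    7.2] psi 104.9 tilt x [-0.002  0.001 -1.   ] F [-0.8 -0.4 -0.4] w 30.1
 need units t [-0.03 -0.01 -0.01] wx -0.02 tool y,z dirs [-0.97 -0.26  0.  ] [-0.26  0.97  0.  ]
```

Request:
drive_tool(
  steps=[
    {"tx": -0.05, "ty": 0, "tz": 0, "wx": 0, "wy": 0, "wz": 0, "jaw": 0.2},
    {"tx": 0, "ty": 0, "tz": 0, "wx": 0, "wy": 0, "wz": 0, "jaw": 0.0},
    {"tx": 0, "ty": 0, "tz": 0, "wx": 0, "wy": 0, "wz": 0, "jaw": 0.0},
    {"tx": 0, "ty": 0, "tz": 0, "wx": 0, "wy": 0, "wz": 0, "jaw": 0.0},
  ],
)

```text
time_s: 9.25
position: [444.1, -125.7, 10.1]
ee_rot: [-0.431, 0.561, -0.431, -0.56]
contact_force: [-0.5, -0.3, -1.3]
grip_width: 21.9
```

```bash
python3 - <<'E'
from h import *
go([443.2,-125.2,110],9.5)
E
```

```text
t 9.25 pos [ 444.1 -125.7   10.1] psi 104.9 tilt x [ 0.001 -0.001 -1.   ] F [-0.5 -0.3 -1.3] w 21.9
 need units t [-3.33  0.02  0.02] wx -14.09 tool y,z dirs [-0.97 -0.26 -0.  ] [-0.26  0.97 -0.  ]
```

Request:
drive_tool(
  steps=[
    {"tx": -0.5, "ty": 0, "tz": 0, "wx": 0, "wy": 0, "wz": 0, "jaw": 0.0},
    {"tx": -0.8, "ty": 0, "tz": 0, "wx": 0, "wy": 0, "wz": 0, "jaw": 0.0},
    {"tx": -0.9, "ty": 0, "tz": 0, "wx": 0, "wy": 0, "wz": 0, "jaw": 0.0},
    {"tx": -0.9, "ty": 0, "tz": 0, "wx": 0, "wy": 0, "wz": 0, "jaw": 0.0},
    {"tx": -0.3, "ty": 0, "tz": 0, "wx": 0.6, "wy": 0, "wz": 0, "jaw": 0.0},
  ],
)

```text
time_s: 9.75
position: [445.5, -125.9, 114.6]
ee_rot: [-0.449, 0.548, -0.448, -0.545]
contact_force: [0.0, -0.1, 0.2]
grip_width: 21.7
```

Request:
drive_tool(
  steps=[
    {"tx": 0, "ty": 0, "tz": 0, "wx": 1, "wy": 0, "wz": 0, "jaw": 0},
    {"tx": 0, "ty": 0, "tz": 0, "wx": 1, "wy": 0, "wz": 0, "jaw": 0},
    {"tx": 0, "ty": 0, "tz": 0, "wx": 1, "wy": 0, "wz": 0, "jaw": 0},
    {"tx": 0, "ty": 0, "tz": 0, "wx": 1, "wy": 0, "wz": 0, "jaw": 0},
    {"tx": 0, "ty": 0, "tz": 0, "wx": 1, "wy": 0, "wz": 0, "jaw": 0},
    {"tx": 0, "ty": 0, "tz": 0, "wx": 1, "wy": 0, "wz": 0, "jaw": 0},
    {"tx": 0, "ty": 0, "tz": 0, "wx": 1, "wy": 0, "wz": 0, "jaw": 0},
    {"tx": 0, "ty": 0, "tz": 0, "wx": 1, "wy": 0, "wz": 0, "jaw": 0},
  ],
)

```text
time_s: 10.55
position: [443.7, -125.4, 111.8]
ee_rot: [0.633, -0.316, 0.633, 0.316]
contact_force: [0.9, 0.4, -0.9]
grip_width: 21.9
```

Request:
drive_tool(
  steps=[
    {"tx": 0, "ty": 0, "tz": 0, "wx": 1, "wy": 0, "wz": 0, "jaw": 0},
    {"tx": 0, "ty": 0, "tz": 0, "wx": 1, "wy": 0, "wz": 0, "jaw": 0},
    {"tx": 0, "ty": 0, "tz": 0, "wx": 1, "wy": 0, "wz": 0, "jaw": 0},
    {"tx": 0, "ty": 0, "tz": 0, "wx": 1, "wy": 0, "wz": 0, "jaw": 0},
    {"tx": 0, "ty": 0, "tz": 0, "wx": 1, "wy": 0, "wz": 0, "jaw": 0},
    {"tx": 0, "ty": 0, "tz": 0, "wx": 1, "wy": 0, "wz": 0, "jaw": 0},
    {"tx": 0, "ty": 0, "tz": 0, "wx": 1, "wy": 0, "wz": 0, "jaw": 0},
    {"tx": 0, "ty": 0, "tz": 0, "wx": 0.2, "wy": 0, "wz": 0, "jaw": 0},
  ],
)

```text
time_s: 11.35
position: [443.7, -125.4, 111.8]
ee_rot: [0.704, -0.062, 0.704, 0.062]
contact_force: [0.1, 0.1, -0.7]
grip_width: 21.7
```

```bash
python3 - <<'E'
from h import *
go([448.9,-264.4,105],9.5); print(get_obs()['wrist_torque'].round(2))
E
```

```text
t 11.35 pos [ 443.7 -125.4  111.8] psi 10.1 tilt x [ 0. -0. -1.] F [ 0.1  0.1 -0.7] w 21.7
 need units t [ 0.23 -4.59 -0.64] wx 0.1 tool y,z dirs [-0.17  0.98 -0.  ] [0.98 0.17 0.  ]
[0.01 0.04 0.04]
```

Request:
drive_tool(
  steps=[
    {"tx": 0, "ty": -0.8, "tz": -0.1, "wx": 0.1, "wy": 0, "wz": 0, "jaw": 0},
    {"tx": 0, "ty": -0.95, "tz": -0.13, "wx": 0, "wy": 0, "wz": 0, "jaw": 0},
    {"tx": 0, "ty": -0.95, "tz": -0.13, "wx": 0, "wy": 0, "wz": 0, "jaw": 0},
    {"tx": 0, "ty": -0.95, "tz": -0.13, "wx": 0, "wy": 0, "wz": 0, "jaw": 0},
    {"tx": 0.1, "ty": -0.6, "tz": -0.1, "wx": 0, "wy": 0, "wz": 0, "jaw": 0},
    {"tx": 0.3, "ty": -0.34, "tz": -0.05, "wx": 0, "wy": 0, "wz": 0, "jaw": 0},
    {"tx": 0.5, "ty": 0, "tz": 0, "wx": 0, "wy": 0, "wz": 0, "jaw": 0},
    {"tx": 0, "ty": 0, "tz": 0, "wx": 0, "wy": 0, "wz": 0, "jaw": 0},
  ],
)

```text
time_s: 12.15
position: [446.1, -262.0, 81.6]
ee_rot: [0.703, -0.058, 0.706, 0.061]
contact_force: [-0.1, 1.5, -0.4]
grip_width: 22.0
```

```bash
python3 - <<'E'
from h import *
go([448.9,-264.4,75],9.5)
b,_=snap('side','s4'); cv2.imwrite('pics/v4.png',cv2.resize(b[150:230,245:345],None,fx=7,fy=7,interpolation=2)[:,:,::-1])
E
```

```text
t 12.15 pos [ 446.1 -262.    81.6] psi 9.6 tilt x [-0.004  0.004 -1.   ] F [-0.1  1.5 -0.4] w 22.0
 need units t [ 0.22 -0.09  0.08] wx 0.02 tool y,z dirs [-0.17  0.99  0.  ] [ 0.99  0.17 -0.  ]
```

View pics/v4.png

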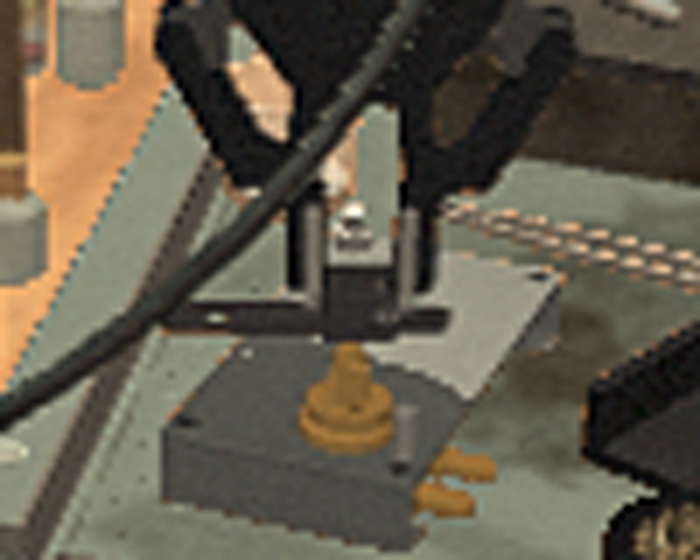

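The lever hangs about 4 mm above the nose. The hub centre is at u=360 against the stem at u=348, so it needs about 3 mm towards +x, which agrees with the tool reading.

Request:
drive_tool(
  steps=[
    {"tx": 0, "ty": -0.08, "tz": 0.11, "wx": 0, "wy": 0, "wz": 0, "jaw": 0},
    {"tx": 0, "ty": 0, "tz": 0, "wx": 0, "wy": 0, "wz": 0, "jaw": 0},
    {"tx": 0.2, "ty": 0, "tz": 0, "wx": 0, "wy": 0, "wz": 0, "jaw": 0},
    {"tx": 0.15, "ty": 0, "tz": 0, "wx": 0, "wy": 0, "wz": 0, "jaw": 0},
    {"tx": 0, "ty": 0, "tz": 0, "wx": 0, "wy": 0, "wz": 0, "jaw": 0},
  ],
)

```text
time_s: 12.7
position: [450.9, -265.8, 73.3]
ee_rot: [0.704, -0.059, 0.705, 0.059]
contact_force: [-0.1, 0.2, -1.6]
grip_width: 21.6
```

```bash
python3 - <<'E'
from h import *
go([448.9,-264.4,52],9.5); print(get_obs()['wrist_torque'].round(2))
E
```

```text
t 12.7 pos [ 450.9 -265.8   73.3] psi 9.6 tilt x [-0.001  0.001 -1.   ] F [-0.1  0.2 -1.6] w 21.6
 need units t [ 0.71  0.06 -0.06] wx 0.01 tool y,z dirs [-0.17  0.99  0.  ] [ 0.99  0.17 -0.  ]
[ 0.01 -0.01 -0.  ]
```

Request:
drive_tool(
  steps=[
    {"tx": 0, "ty": 0.05, "tz": -0.05, "wx": 0, "wy": 0, "wz": 0, "jaw": 0},
    {"tx": 0.1, "ty": 0, "tz": 0, "wx": 0, "wy": 0, "wz": 0, "jaw": 0},
    {"tx": 0.15, "ty": 0, "tz": 0, "wx": 0, "wy": 0, "wz": 0, "jaw": 0},
    {"tx": 0, "ty": 0, "tz": 0, "wx": 0, "wy": 0, "wz": 0, "jaw": 0},
  ],
)

```text
time_s: 13.1
position: [449.5, -264.8, 66.1]
ee_rot: [0.704, -0.059, 0.705, 0.059]
contact_force: [-0.5, -0.4, -1.1]
grip_width: 21.5
```

```bash
python3 - <<'E'
from h import *
go([448.9,-264.4,52],9.5); print(get_obs()['wrist_torque'].round(2))
E
```

```text
t 13.1 pos [ 449.5 -264.8   66.1] psi 9.5 tilt x [-0.001  0.    -1.   ] F [-0.5 -0.4 -1.1] w 21.5
 need units t [ 0.47  0.02 -0.02] wx 0.01 tool y,z dirs [-0.17  0.99  0.  ] [ 0.99  0.17 -0.  ]
[0.02 0.05 0.05]
```

Request:
drive_tool(
  steps=[
    {"tx": 0.1, "ty": 0, "tz": -0.01, "wx": 0, "wy": 0, "wz": 0, "jaw": 0},
    {"tx": 0.1, "ty": 0, "tz": 0, "wx": 0, "wy": 0, "wz": 0, "jaw": 0},
    {"tx": 0, "ty": 0, "tz": 0, "wx": 0, "wy": 0, "wz": 0, "jaw": 0},
  ],
)

```text
time_s: 13.4
position: [449.2, -264.8, 60.0]
ee_rot: [0.704, -0.059, 0.705, 0.059]
contact_force: [-1.1, 0.6, -1.2]
grip_width: 21.9
```

Request:
drive_tool(
  steps=[
    {"tx": 0.1, "ty": 0, "tz": 0, "wx": 0, "wy": 0, "wz": 0, "jaw": 0},
    {"tx": 0.1, "ty": 0, "tz": 0, "wx": 0, "wy": 0, "wz": 0, "jaw": 0},
    {"tx": 0, "ty": 0, "tz": 0, "wx": 0, "wy": 0, "wz": 0, "jaw": 0},
  ],
)

```text
time_s: 13.7
position: [449.3, -264.8, 54.1]
ee_rot: [0.704, -0.059, 0.705, 0.059]
contact_force: [0.3, 1.3, -0.9]
grip_width: 21.6
```

Request:
drive_tool(
  steps=[
    {"tx": 0.06, "ty": 0, "tz": 0, "wx": 0, "wy": 0, "wz": 0, "jaw": 0},
    {"tx": 0, "ty": 0, "tz": 0, "wx": 0, "wy": 0, "wz": 0, "jaw": 0},
  ],
)

```text
time_s: 13.9
position: [449.5, -264.8, 52.6]
ee_rot: [0.705, -0.059, 0.705, 0.059]
contact_force: [0.1, 1.2, -2.1]
grip_width: 22.1
```

Request:
drive_tool(
  steps=[
    {"tx": 0.06, "ty": 0, "tz": 0, "wx": 0, "wy": 0, "wz": 0, "jaw": 0},
    {"tx": 0.05, "ty": 0, "tz": 0, "wx": 0, "wy": 0, "wz": 0, "jaw": 0},
    {"tx": 0, "ty": 0, "tz": 0, "wx": 0, "wy": 0, "wz": 0, "jaw": 0},
  ],
)

```text
time_s: 14.2
position: [449.6, -264.9, 52.3]
ee_rot: [0.704, -0.059, 0.705, 0.059]
contact_force: [-8.1, 6.0, 21.0]
grip_width: 22.1
```

Request:
drive_tool(
  steps=[
    {"tx": -0.07, "ty": 0, "tz": 0, "wx": 0, "wy": 0, "wz": 0, "jaw": 0},
    {"tx": 0, "ty": 0, "tz": 0, "wx": 0, "wy": 0, "wz": 0, "jaw": 0.42},
    {"tx": 0, "ty": 0, "tz": 0, "wx": 0, "wy": 0, "wz": 0, "jaw": 0.45},
    {"tx": -0.5, "ty": 0, "tz": 0, "wx": 0, "wy": 0, "wz": 0, "jaw": 0.45},
    {"tx": -1, "ty": 0, "tz": 0, "wx": 0, "wy": 0, "wz": 0, "jaw": 0.45},
    {"tx": -1, "ty": 0, "tz": 0, "wx": 0.4, "wy": 0, "wz": 0, "jaw": 0.4},
  ],
)

```text
time_s: 14.8
position: [449.5, -265.0, 128.0]
ee_rot: [0.706, -0.044, 0.706, 0.044]
contact_force: [1.4, -0.2, 0.4]
grip_width: 33.7
```

```bash
python3 - <<'E'
from h import *
go([555.5,-111.5,125],7)
b,_=snap('side','s5'); cv2.imwrite('pics/v5.png',cv2.resize(b[150:230,245:345],None,fx=7,fy=7,interpolation=2)[:,:,::-1])
E
```

```text
t 14.8 pos [ 449.5 -265.   128. ] psi 7.1 tilt x [-0.  0. -1.] F [ 1.4 -0.2  0.4] w 33.7
 need units t [0.1  4.64 4.14] wx 0.02 tool y,z dirs [-0.12  0.99  0.  ] [ 0.99  0.12 -0.  ]
```

View pics/v5.png

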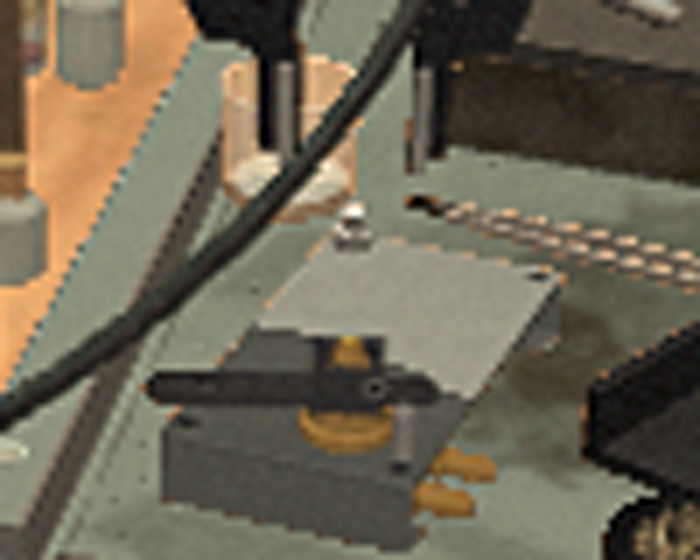

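The lever is on the stem, flat on the bonnet, with its tail next to the pin and its drilled end at crop (165,388). I'll check its height by depth while going to the spring.

Request:
drive_tool(
  steps=[
    {"tx": 0, "ty": 0.8, "tz": 0.7, "wx": 0, "wy": 0, "wz": 0, "jaw": 0.38},
    {"tx": 0, "ty": 0.9, "tz": 0.8, "wx": 0, "wy": 0, "wz": 0, "jaw": 0.38},
    {"tx": 0, "ty": 0.9, "tz": 0.8, "wx": 0, "wy": 0, "wz": 0, "jaw": 0.38},
    {"tx": 0, "ty": 0.9, "tz": 0.8, "wx": 0, "wy": 0, "wz": 0, "jaw": 0.38},
    {"tx": 0.3, "ty": 0.7, "tz": 0.64, "wx": 0, "wy": 0, "wz": 0, "jaw": 0.38},
    {"tx": 0.8, "ty": 0.44, "tz": 0.4, "wx": 0, "wy": 0, "wz": 0, "jaw": 0.38},
    {"tx": 0.8, "ty": 0, "tz": 0, "wx": 0, "wy": 0, "wz": 0, "jaw": 0.38},
    {"tx": 0.5, "ty": 0, "tz": 0, "wx": 0, "wy": 0, "wz": 0, "jaw": 0.38},
    {"tx": 0, "ty": 0, "tz": 0, "wx": 0, "wy": 0, "wz": 0, "jaw": 0.38},
  ],
)

```text
time_s: 15.75
position: [553.8, -111.8, 52.8]
ee_rot: [0.704, -0.044, 0.707, 0.044]
contact_force: [-0.4, 0.1, -0.4]
grip_width: 32.5
```

```bash
python3 - <<'E'
from h import *
go([555.5,-111.5,5],7)
D=[capture('top')for i in range(3)]; d=np.median([x[1] for x in D],0); im=np.mean([x[0] for x in D],0); cv2.imwrite('pics/mt2.png',im[:,:,::-1].astype(np.uint8))
S=np.asarray(ds:=np.load('pics/s5.npz')['d'])
print('side bar/hub/nose z', [world('side',[[245+u/7,150+v/7]],[S[int(150+v/7),int(245+u/7)]])[0].round(1).tolist() for u,v in [(200,385),(250,385),(300,385),(350,350),(340,330),(390,345),(425,388)]])
v,u=np.mgrid[190:235,280:320]; P=world('top',np.c_[u.ravel(),v.ravel()],d[190:235,280:320].ravel())
m=(P[:,2]>42);Q=P[m]; f=np.hypot(Q[:,0]-449,Q[:,1]+264.4); 
B=Q[(f>22)&(Q[:,0]>460)]; print('bar',len(B),np.median(B[:,2]),B[:,2].min(),B[:,2].max(),B.mean(0)); H=Q[f<14]; print('hub z',np.sort(H[:,2]).round(0))
print('dir',np.degrees(np.arctan2(*(B.mean(0)-[449,-264.4,0])[[1,0]])))
E
```

```text
t 15.75 pos [ 553.8 -111.8   52.8] psi 7.1 tilt x [-0.004  0.001 -1.   ] F [-0.4  0.1 -0.4] w 32.5
 need units t [1.59 0.   0.06] wx 0.02 tool y,z dirs [-0.12  0.99  0.  ] [ 0.99  0.12 -0.  ]
side bar/hub/nose z [[495.5, -260.6, 44.6], [478.1, -257.5, 48.5], [462.9, -266.2, 45.5], [446.1, -263.6, 62.2], [460.2, -329.4, 32.5], [441.8, -325.3, 30.9], [421.5, -267.8, 48.5]]
bar 111 48.68422042629709 45.73612172694857 50.90959273005956 [ 490.94277567 -256.46011355   48.70220833]
hub z [42. 43. 45. 45. 46. 47. 48. 48. 48. 48. 48. 49. 49. 52. 54. 54. 55. 55.
 57. 57. 58. 58. 58. 58. 58. 59. 59. 59. 59. 59. 59. 59. 59. 59. 59. 59.
 59. 59. 59. 59. 59. 59. 60. 60. 60. 60. 60. 60. 60. 60. 60. 60. 60. 60.
 60. 60. 60. 60. 60. 60. 60. 60. 60. 60. 61. 61. 61. 61. 61. 61. 61. 61.
 61. 61. 61. 61. 61. 61. 61. 61. 61. 61. 61. 62. 62. 62. 62. 62. 62. 62.
 62. 62. 62. 62. 63. 63. 63. 63. 63. 63. 64. 64. 65. 65. 66. 66. 67. 68.]
dir 10.719409448857212
```

Bar top is 48.7 and hub top 60, which matches fully seated (48.5 and 60). Now I grip the loop-end sleeve.

Request:
drive_tool(
  steps=[
    {"tx": 0.8, "ty": 0, "tz": 0.04, "wx": 0, "wy": 0, "wz": 0, "jaw": 0.38},
    {"tx": 0.5, "ty": 0, "tz": 0, "wx": 0, "wy": 0, "wz": 0, "jaw": 0.38},
    {"tx": 0.15, "ty": 0, "tz": 0, "wx": 0, "wy": 0, "wz": 0, "jaw": 0.3},
    {"tx": 0, "ty": 0, "tz": 0, "wx": 0, "wy": 0, "wz": 0, "jaw": 0.3},
  ],
)

```text
time_s: 16.3
position: [556.2, -111.4, 10.8]
ee_rot: [0.705, -0.044, 0.706, 0.044]
contact_force: [0.1, -0.3, 0.4]
grip_width: 25.8
```

```bash
python3 - <<'E'
from h import *
go([555.5,-111.5,5],7)
im=cv2.imread('pics/mt2.png'); b,_=snap('side','s6')
A=cv2.resize(cv2.imread('pics/mt.png')[160:195,200:260],(400,233),interpolation=2)
C=cv2.resize(b[195:285,180:280,::-1],(400,360),interpolation=2)
cv2.imwrite('pics/v6.png',np.vstack([A,C]))
E
```

```text
t 16.3 pos [ 556.2 -111.4   10.8] psi 7.1 tilt x [-0.001  0.    -1.   ] F [ 0.1 -0.3  0.4] w 25.8
 need units t [ 0.19 -0.   -0.02] wx 0.02 tool y,z dirs [-0.12  0.99  0.  ] [ 0.99  0.12 -0.  ]
```

View pics/v6.png

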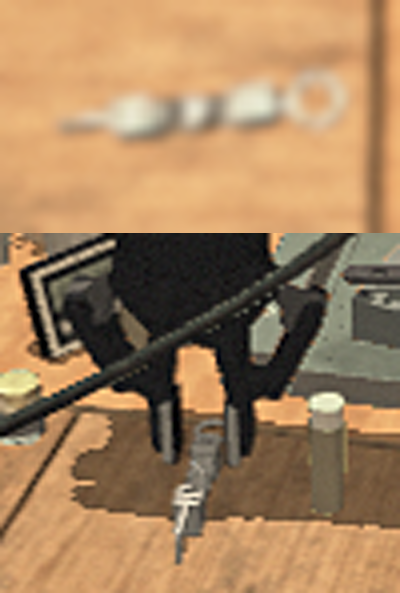

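The fingers straddle the loop-end sleeve (crop (205,455)), with the loop beyond them. I close.

Request:
drive_tool(
  steps=[
    {"tx": 0.18, "ty": 0, "tz": 0, "wx": 0, "wy": 0, "wz": 0, "jaw": 0.3},
    {"tx": 0, "ty": 0, "tz": 0, "wx": 0, "wy": 0, "wz": 0, "jaw": 0.2},
    {"tx": 0, "ty": 0, "tz": 0, "wx": 0, "wy": 0, "wz": 0, "jaw": 0.0},
    {"tx": 0, "ty": 0, "tz": 0, "wx": 0, "wy": 0, "wz": 0, "jaw": 0.0},
    {"tx": 0, "ty": 0, "tz": 0, "wx": 0, "wy": 0, "wz": 0, "jaw": 0.0},
  ],
)

```text
time_s: 16.85
position: [556.9, -111.4, 6.0]
ee_rot: [0.706, -0.044, 0.706, 0.044]
contact_force: [-0.4, 0.9, 1.1]
grip_width: 12.3
```

Request:
drive_tool(
  steps=[
    {"tx": -0.4, "ty": 0, "tz": 0, "wx": 0, "wy": 0, "wz": 0, "jaw": 0},
    {"tx": -0.8, "ty": 0, "tz": 0, "wx": 0, "wy": 0, "wz": 0, "jaw": 0},
    {"tx": -0.8, "ty": 0, "tz": 0, "wx": 0.6, "wy": 0, "wz": 0, "jaw": 0},
    {"tx": -0.8, "ty": 0, "tz": 0, "wx": 0.8, "wy": 0, "wz": 0, "jaw": 0},
    {"tx": -0.4, "ty": 0, "tz": 0, "wx": 0.8, "wy": 0, "wz": 0, "jaw": 0},
    {"tx": 0, "ty": 0, "tz": 0, "wx": 0.8, "wy": 0, "wz": 0, "jaw": 0},
    {"tx": 0, "ty": 0, "tz": 0, "wx": 0, "wy": 0, "wz": 0, "jaw": 0},
  ],
)

```text
time_s: 17.55
position: [557.0, -111.3, 102.9]
ee_rot: [0.704, 0.067, 0.703, -0.067]
contact_force: [-0.1, 0.7, -1.3]
grip_width: 12.1
```

```bash
python3 - <<'E'
from h import *
go([480,-330,100],-11.2); print(get_obs()['wrist_torque'].round(2))
E
```

```text
t 17.55 pos [ 557.  -111.3  102.9] psi -10.9 tilt x [ 0.001 -0.001 -1.   ] F [-0.1  0.7 -1.3] w 12.1
 need units t [ 0.1  -7.64 -1.15] wx 0.06 tool y,z dirs [ 0.19  0.98 -0.  ] [ 0.98 -0.19  0.  ]
[-0.01 -0.01  0.03]
```

Request:
drive_tool(
  steps=[
    {"tx": 0, "ty": -0.6, "tz": -0.09, "wx": 0, "wy": 0, "wz": 0, "jaw": 0},
    {"tx": 0, "ty": -0.9, "tz": -0.14, "wx": 0, "wy": 0, "wz": 0, "jaw": 0},
    {"tx": 0, "ty": -0.9, "tz": -0.14, "wx": 0, "wy": 0, "wz": 0, "jaw": 0},
    {"tx": 0, "ty": -0.9, "tz": -0.14, "wx": 0, "wy": 0, "wz": 0, "jaw": 0},
    {"tx": 0, "ty": -0.9, "tz": -0.14, "wx": 0, "wy": 0, "wz": 0, "jaw": 0},
    {"tx": 0, "ty": -0.9, "tz": -0.14, "wx": 0, "wy": 0, "wz": 0, "jaw": 0},
    {"tx": 0, "ty": -0.9, "tz": -0.14, "wx": 0, "wy": 0, "wz": 0, "jaw": 0},
    {"tx": 0, "ty": -0.9, "tz": -0.12, "wx": 0, "wy": 0, "wz": 0, "jaw": 0},
    {"tx": 0.3, "ty": -0.5, "tz": -0.07, "wx": 0, "wy": 0, "wz": 0, "jaw": 0},
    {"tx": 0.5, "ty": -0.23, "tz": -0.03, "wx": 0, "wy": 0, "wz": 0, "jaw": 0},
  ],
)

```text
time_s: 18.55
position: [479.4, -331.5, 77.5]
ee_rot: [0.704, 0.067, 0.703, -0.068]
contact_force: [-0.7, 0.5, -2.0]
grip_width: 12.4
```

Request:
drive_tool(
  steps=[
    {"tx": 0, "ty": 0, "tz": 0, "wx": 0, "wy": 0, "wz": 0, "jaw": 0},
    {"tx": 0, "ty": 0, "tz": 0, "wx": 0, "wy": 0, "wz": 0, "jaw": 0},
  ],
)

```text
time_s: 18.75
position: [479.8, -327.4, 76.5]
ee_rot: [0.703, 0.067, 0.705, -0.065]
contact_force: [-0.3, 1.0, -2.2]
grip_width: 12.0
```

```bash
python3 - <<'E'
from h import *
go([480.2,-329.6,75],-11.2)
A=[capture('top')[0].astype(float) for i in range(3)]; B=[capture('side')[0].astype(float) for i in range(3)]
a=np.mean(A,0).astype(np.uint8)[:,:,::-1];b=np.mean(B,0).astype(np.uint8)[:,:,::-1]; cv2.imwrite('pics/t7.png',a);cv2.imwrite('pics/s7.png',b)
print(proj('top',[494.6,-257,48.5]),proj('side',[494.6,-257,48.5]))
C=cv2.resize(a[180:230,265:345],(640,400),interpolation=2);
E=cv2.resize(b[165:225,240:320],(640,480),interpolation=2)
o=np.hstack([C,np.zeros((400,0,3),np.uint8)])
cv2.imwrite('pics/v7.png',cv2.resize(np.vstack([C,E]),None,fx=.68,fy=.68,interpolation=3))
E
```

```text
t 18.75 pos [ 479.8 -327.4   76.5] psi -10.7 tilt x [-0.001  0.003 -1.   ] F [-0.3  1.  -2.2] w 12.0
 need units t [ 0.05 -0.07  0.03] wx 0.08 tool y,z dirs [0.19 0.98 0.  ] [ 0.98 -0.19 -0.  ]
[[295.94067028 197.3571891 ]] [[273.65124279 204.34386569]]
```

View pics/v7.png

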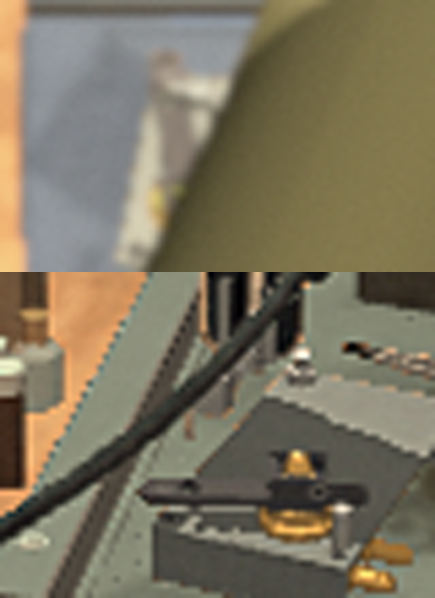

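The top view is blocked by the forearm. In the side crop the hook leg ends at about (190,437), side pixel (274.9,195.3). The lever hole should be at u≈275 below it.

```bash
python3 - <<'E'
from h import *
print('nose bias',onz('side',[(295,197.9)],65.5), 'tip',onz('side',[(274.9,195.3)],70.5))
print(proj('side',[[494.6,-257,70.5],[494.6,-257,48.5],[494.6,-257,87]]))
D=np.array([capture('side')[1] for i in range(3)]); d=np.median(D,0)
for v in range(185,200):
    w=[(u,world('side',[[u,v]],[d[v,u]])[0]) for u in range(269,285)]
    print(v,[(u,*p.round(0).astype(int).tolist()) for u,p in w if p[2]>40 and p[1]>-330][:4])
im=cv2.imread('pics/s7.png'); print(im[186:200,270:281,1])
go([480.2,-329.6,75],-11.2)
E
```

```text
nose bias [[ 446.87723102 -267.41621699   65.5       ]] tip [[ 492.53283672 -260.75418553   70.5       ]]
[[273.67152534 195.97798828]
 [273.65124279 204.34386569]
 [273.68680976 189.58836325]]
185 [(274, 420, 89, 282), (275, 419, 89, 282), (276, 417, 89, 282), (277, 416, 87, 281)]
186 [(273, 421, 91, 281), (274, 420, 89, 280), (275, 419, 89, 281), (276, 417, 90, 281)]
187 [(272, 422, 92, 280), (273, 421, 92, 280), (274, 420, 91, 280), (275, 418, 91, 280)]
188 [(270, 425, 94, 279), (271, 423, 94, 279), (272, 422, 94, 279), (273, 421, 93, 279)]
189 [(269, 426, 93, 277), (270, 425, 95, 278), (271, 423, 95, 278), (272, 422, 94, 278)]
190 [(269, 425, 98, 278), (270, 424, 97, 278), (271, 423, 96, 277), (272, 422, 96, 277)]
191 [(269, 425, 99, 277), (270, 424, 98, 277), (271, 423, 96, 276), (272, 421, 96, 276)]
192 [(269, 425, 99, 276), (270, 424, 98, 275), (271, 423, 97, 275), (275, 491, -256, 82)]
193 [(269, 425, 99, 274), (270, 424, 98, 274), (275, 491, -255, 79)]
194 [(269, 425, 101, 274), (275, 491, -256, 77)]
195 [(275, 491, -255, 75)]
196 []
197 []
198 []
199 []
[[ 75  79 105  45  58  46  35  28  60 112 107]
 [ 70  61  51  46  43  35  26  55 109 107 103]
 [ 61  55  53  42  37  33  69 109 103 101  99]
 [ 60  52  44  41  36  69 107 102 101  98  99]
 [ 56  42  34  44  95 121 101 100  98 100  96]
 [ 38  26  43  95 120 119 128 116 106 106 106]
 [ 27  43 104 143 112 114 135 136 133 132 130]
 [ 38 102 149 137 105 119 142 137 137 135 135]
 [ 87 150 143 134  84 115 144 139 138 137 140]
 [128 143 144 135  99 104 143 141 138 140 142]
 [146 140 140 143 143 145 144 140 142 144 135]
 [138 138 139 138 142 141 142 143 147 133  80]
 [137 138 137 139 140 139 143 145 134  79  81]
 [142 141 143 151 139 142 143 135  76  83  84]]
t 19.2 pos [ 480.  -329.5   78. ] psi -10.8 tilt x [ 0. -0. -1.] F [ 0.1  0.6 -1.1] w 12.4
 need units t [ 0.1  -0.    0.01] wx 0.06 tool y,z dirs [ 0.19  0.98 -0.  ] [ 0.98 -0.19  0.  ]
```

Request:
drive_tool(
  steps=[
    {"tx": 0.4, "ty": 0, "tz": 0, "wx": 0.06, "wy": 0, "wz": 0, "jaw": 0},
    {"tx": 0.3, "ty": 0, "tz": 0, "wx": 0, "wy": 0, "wz": 0, "jaw": 0},
    {"tx": 0.15, "ty": 0, "tz": 0, "wx": 0, "wy": 0, "wz": 0, "jaw": 0},
    {"tx": 0, "ty": 0, "tz": 0, "wx": 0, "wy": 0, "wz": 0, "jaw": 0},
  ],
)

```text
time_s: 19.6
position: [478.8, -329.0, 50.7]
ee_rot: [0.703, 0.07, 0.705, -0.069]
contact_force: [0.1, 0.4, -0.8]
grip_width: 12.1
```

```bash
python3 - <<'E'
from h import *
go([480.2,-329.6,40],-11.2);print(get_obs()['wrist_torque'].round(2))
B=np.mean([capture('side')[0].astype(float) for i in range(3)],0).astype(np.uint8); print(B[192:211,268:281,1])
E
```

```text
t 19.6 pos [ 478.8 -329.    50.7] psi -11.2 tilt x [-0.002  0.002 -1.   ] F [ 0.1  0.4 -0.8] w 12.1
 need units t [ 0.36 -0.01  0.05] wx -0.0 tool y,z dirs [0.19 0.98 0.  ] [ 0.98 -0.19 -0.  ]
[-0.   -0.   -0.01]
[[ 49  42  27  41 101 144 137 133 129 123 102  94  97]
 [ 45  26  39 102 148 141 139 138 161 209 196 184 151]
 [ 25  35  89 151 141 139 142 135 108 126 162 167 208]
 [ 54 108 131 142 140 140 140 131 110 165 178  85  94]
 [151 114 144 140 138 139 141 137 155 191  97  90 102]
 [125 120 139 137 137 140 141 163 201 108  92  99 106]
 [106 139 138 135 138 139 156 196 126  85  99 103 103]
 [121 141 140 139 144 150 144 149  73  99 101 101 102]
 [142 141 144 146 140 142 137 104 100 103 101 102 102]
 [145 145 147 143 145 146 141  96  77  81  82  91  98]
 [147 149 147 147 147 149 144  99  76  84  86  82  81]
 [ 72  76  82  75  79  70  76 104  50  76  89  87  87]
 [ 81  90 108  92  78  44  63 107  52  90  88  90  89]
 [ 90  96 104  99  88  83 113 133  67  93  92  89  91]
 [ 43  45  46  59  59  58  60  61  62  64  62  62  60]
 [ 46  47  41  52  50  49  43  43  33  38  45  44  42]
 [162 157 138 169 166 161 134 125  77 105 137 135 136]
 [139  72  50  54  68  80  75  78  85  77  78  76  77]
 [136  71  52  38  83 108  82 107 151  78  80  79  82]]
```

The hook leg overlaps the bar's top face and vanishes before the front face. Its tip is at z≈45 with no contact force, so it is in the hole. I keep lowering.

Request:
drive_tool(
  steps=[
    {"tx": 0.18, "ty": 0, "tz": 0.02, "wx": 0, "wy": 0, "wz": 0, "jaw": 0},
    {"tx": 0.12, "ty": 0, "tz": 0, "wx": 0, "wy": 0, "wz": 0, "jaw": 0},
    {"tx": 0, "ty": 0, "tz": 0, "wx": 0, "wy": 0, "wz": 0, "jaw": 0},
  ],
)

```text
time_s: 20.05
position: [479.8, -329.5, 42.5]
ee_rot: [0.703, 0.069, 0.704, -0.069]
contact_force: [-0.5, -0.1, -1.3]
grip_width: 12.4
```

```bash
python3 - <<'E'
from h import *
go([480.2,-329.6,40],-11.2);print(get_obs()['wrist_torque'].round(2))
X=np.array([-.194,-.981]);Y=np.array([.981,-.194]); o=np.array([449.2,-264.7])+55*X*1+13*Y
post=o+69*X+33*Y; print('post from stem',post, 'post cam', onz('top',[(200+690/4.5-.5,160+217/4.5-.5)],48.5))
im=cv2.imread('pics/mt.png').max(2); ds=np.load('pics/ds.npy')
print(im[203:215,346:360])
print(proj('top',[[*post,48.5]]),proj('side',[[*post,48.5]]))
ims=cv2.imread('pics/ms.png').max(2); u,v=proj('side',[[*post,48.5]])[0].astype(int); print(u,v); print(ims[v-6:v+8,u-7:u+8])
E
```

```text
t 20.05 pos [ 479.8 -329.5   42.5] psi -11.2 tilt x [-0.001  0.001 -1.   ] F [-0.5 -0.1 -1.3] w 12.4
 need units t [ 0.08 -0.    0.01] wx -0.0 tool y,z dirs [0.19 0.98 0.  ] [ 0.98 -0.19 -0.  ]
[ 0.02 -0.    0.01]
post from stem [ 470.27  -395.268] post cam [[ 469.85068103 -393.18895877   48.5       ]]
[[190 186 181 172 161 154 151 146 140 134 132 132 131 132]
 [205 204 200 194 187 184 177 169 162 154 150 147 137 132]
 [208 206 205 202 200 197 195 190 183 174 178 174 153 135]
 [207 206 204 202 196 194 202 211 202 188 188 189 161 138]
 [207 206 203 198 182 178 202 226 226 208 198 190 162 138]
 [207 206 204 196 175 170 198 228 232 222 204 186 158 135]
 [207 206 205 198 178 173 192 214 225 222 203 179 148 133]
 [206 206 208 200 187 184 191 198 212 215 199 168 141 130]
 [207 206 207 206 196 191 187 184 196 204 196 164 136 127]
 [206 206 208 206 202 197 196 192 195 202 193 161 135 128]
 [206 206 206 206 206 205 204 202 202 202 192 161 137 128]
 [206 204 204 205 208 206 206 205 204 202 189 158 136 132]]
[[353.6948167  207.54992013]] [[294.27814851 179.12640875]]
294 179
[[ 58  49  28 114 2
[... 163 characters left out ...]
0 130]
 [ 28 112 202 186 179 176 181 193 174 135 136 133 133 133 132]
 [114 206 190 185 185 176 140 131 182 134 134 134 133 133 136]
 [208 193 188 180 150 116 123 119 140 136 132 133 136 134 137]
 [150 142 130 130 128 125 132 181 236 216 128 133 134 134 138]
 [136 131 136 133 125 112 150 218 254 221 129 132 134 133 133]
 [126 122 142 138 136 136 132  95  64  90 130 132 130 130 130]
 [136 134 132 129 135 157 214  97  98 103 126 132 128 129 128]
 [123 122 122 126 135 144 146 208 132 151 180 132 129 128 126]
 [118 116 117 135 170 121  76  88  95  96  92 124 155 158 178]
 [115 114 140 194 152 141  85 104 101  95 103 160 155 152 150]
 [117 132 181 151 152 154 157 154 144 162 159 154 151 150 149]]
```

Request:
drive_tool(
  steps=[
    {"tx": -0.19, "ty": -0.1, "tz": 0, "wx": 0, "wy": 0, "wz": 0, "jaw": 0},
    {"tx": 0, "ty": -0.2, "tz": 0.02, "wx": 0, "wy": 0, "wz": 0, "jaw": 0},
    {"tx": 0, "ty": -0.2, "tz": 0.02, "wx": 0, "wy": 0, "wz": 0, "jaw": 0},
    {"tx": 0, "ty": -0.2, "tz": 0.03, "wx": 0, "wy": 0, "wz": 0, "jaw": 0},
    {"tx": 0, "ty": 0, "tz": 0, "wx": 0, "wy": 0, "wz": 0, "jaw": 0},
  ],
)

```text
time_s: 20.55
position: [478.2, -351.3, 48.8]
ee_rot: [0.704, 0.07, 0.704, -0.069]
contact_force: [0.2, 2.8, -0.9]
grip_width: 12.4
```

```bash
python3 - <<'E'
from h import *
go([474.7,-371.4,48],-11.2);print(get_obs()['wrist_torque'].round(2))
E
```

```text
t 20.55 pos [ 478.2 -351.3   48.8] psi -11.3 tilt x [ 0.     0.001 -1.   ] F [ 0.2  2.8 -0.9] w 12.4
 need units t [ 0.03 -0.68  0.02] wx -0.02 tool y,z dirs [0.2  0.98 0.  ] [ 0.98 -0.2   0.  ]
[ 0.5  -0.21 -0.03]
```

The spring is starting to load at 2.8 N, so the arm is at its stop and the distances agree. I pull the rest.

Request:
drive_tool(
  steps=[
    {"tx": 0, "ty": -0.2, "tz": 0.0, "wx": 0, "wy": 0, "wz": 0, "jaw": 0},
    {"tx": 0, "ty": -0.2, "tz": 0.01, "wx": 0, "wy": 0, "wz": 0, "jaw": 0},
    {"tx": 0, "ty": -0.2, "tz": 0.01, "wx": 0, "wy": 0, "wz": 0, "jaw": 0},
    {"tx": 0, "ty": -0.1, "tz": 0, "wx": 0, "wy": 0, "wz": 0, "jaw": 0},
    {"tx": 0, "ty": 0, "tz": 0, "wx": 0, "wy": 0, "wz": 0, "jaw": 0},
  ],
)

```text
time_s: 21.05
position: [475.0, -369.0, 48.3]
ee_rot: [0.703, 0.07, 0.704, -0.067]
contact_force: [1.2, 7.8, -1.5]
grip_width: 12.1
```

```bash
python3 - <<'E'
from h import *
go([474.7,-371.4,48],-11.2);print(get_obs()['wrist_torque'].round(2))
a,_=snap('top','t8');b,_=snap('side','s8')
C=cv2.resize(a[185:235,280:370],(630,350),interpolation=2); E=cv2.resize(b[160:215,250:330],(630,433),interpolation=2)
cv2.imwrite('pics/v8.png',cv2.resize(np.vstack([C,E]),None,fx=.75,fy=.75,interpolation=3)[:,:,::-1])
E
```

```text
t 21.05 pos [ 475.  -369.    48.3] psi -11.2 tilt x [-0.001  0.004 -1.   ] F [ 1.2  7.8 -1.5] w 12.1
 need units t [ 0.01 -0.08  0.  ] wx 0.01 tool y,z dirs [0.19 0.98 0.  ] [ 0.98 -0.19 -0.  ]
[ 1.81 -0.3   0.04]
```

View pics/v8.png

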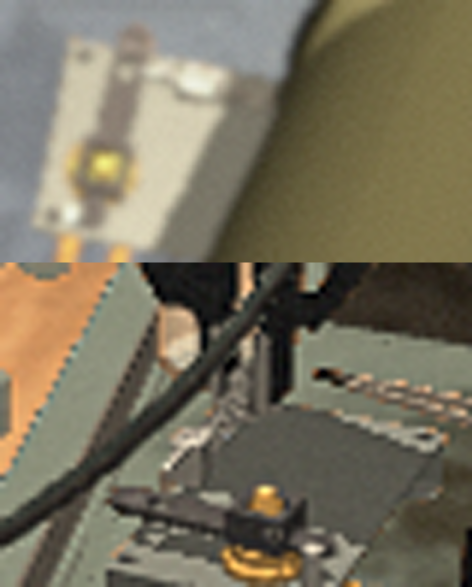

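The top view shows the arm square to the plate at its stop, with the hook in the hole and the spring taut towards the post. It needs a few mm more.

Request:
drive_tool(
  steps=[
    {"tx": 0, "ty": -0.1, "tz": 0.0, "wx": 0, "wy": 0, "wz": 0, "jaw": 0},
    {"tx": 0, "ty": 0, "tz": 0, "wx": 0, "wy": 0, "wz": 0, "jaw": 0},
    {"tx": 0, "ty": 0, "tz": 0, "wx": 0, "wy": 0, "wz": 0, "jaw": 0},
  ],
)

```text
time_s: 21.45
position: [474.8, -370.9, 48.2]
ee_rot: [0.703, 0.07, 0.704, -0.067]
contact_force: [1.6, 8.7, -0.4]
grip_width: 12.5
```

```bash
python3 - <<'E'
from h import *
go([474.4,-373,48],-11.2)
F=[]
for i in range(4): capture('top'); F.append(get_obs()['contact_force'])
print(np.round(F,1)); go([474.4,-373,48],-11.2)
E
```

```text
t 21.45 pos [ 474.8 -370.9   48.2] psi -11.1 tilt x [-0.001  0.005 -1.   ] F [ 1.6  8.7 -0.4] w 12.5
 need units t [ 0.01 -0.07  0.  ] wx 0.02 tool y,z dirs [0.19 0.98 0.  ] [ 0.98 -0.19 -0.  ]
[[ 1.4  8.8 -0.6]
 [ 1.2  8.2 -0.3]
 [ 1.6  8.  -0.2]
 [ 1.1  9.1 -0.6]]
t 21.65 pos [ 474.8 -370.9   48.2] psi -11.1 tilt x [-0.001  0.005 -1.   ] F [ 1.1  9.1 -0.6] w 12.3
 need units t [ 0.01 -0.07  0.  ] wx 0.02 tool y,z dirs [0.19 0.98 0.  ] [ 0.98 -0.19 -0.  ]
```

Request:
drive_tool(
  steps=[
    {"tx": 0, "ty": -0.11, "tz": 0.0, "wx": 0, "wy": 0, "wz": 0, "jaw": 0},
    {"tx": 0, "ty": 0, "tz": 0, "wx": 0, "wy": 0, "wz": 0, "jaw": 0},
    {"tx": 0.1, "ty": 0, "tz": 0, "wx": 0, "wy": 0, "wz": 0, "jaw": 0},
    {"tx": 0, "ty": 0, "tz": 0, "wx": 0, "wy": 0, "wz": 0, "jaw": 0},
  ],
)

```text
time_s: 22.05
position: [474.5, -373.5, 45.0]
ee_rot: [0.703, 0.07, 0.704, -0.066]
contact_force: [1.9, 9.4, -0.9]
grip_width: 12.4
```

Request:
drive_tool(
  steps=[
    {"tx": 0.08, "ty": 0, "tz": 0, "wx": 0, "wy": 0, "wz": 0, "jaw": 0},
    {"tx": 0, "ty": 0, "tz": 0, "wx": 0, "wy": 0, "wz": 0, "jaw": 0},
  ],
)

```text
time_s: 22.25
position: [474.6, -373.6, 42.7]
ee_rot: [0.704, 0.07, 0.704, -0.066]
contact_force: [2.2, 9.8, 0.7]
grip_width: 12.0
```

Request:
drive_tool(
  steps=[
    {"tx": 0.06, "ty": 0, "tz": 0, "wx": 0, "wy": 0, "wz": 0, "jaw": 0},
    {"tx": 0, "ty": 0, "tz": 0, "wx": 0, "wy": 0, "wz": 0, "jaw": 0},
  ],
)

```text
time_s: 22.45
position: [474.6, -373.6, 41.0]
ee_rot: [0.704, 0.07, 0.704, -0.066]
contact_force: [2.3, 9.1, -0.3]
grip_width: 12.1
```

Request:
drive_tool(
  steps=[
    {"tx": 0.06, "ty": 0, "tz": 0, "wx": 0, "wy": 0, "wz": 0, "jaw": 0},
    {"tx": 0, "ty": 0, "tz": 0, "wx": 0, "wy": 0, "wz": 0, "jaw": 0},
  ],
)

```text
time_s: 22.65
position: [474.6, -373.6, 39.2]
ee_rot: [0.704, 0.07, 0.704, -0.066]
contact_force: [2.6, 9.8, 0.2]
grip_width: 12.2
```

No vertical contact, so the loop should be round the post. I ease back to test: the post should take the spring's pull.

Request:
drive_tool(
  steps=[
    {"tx": 0.0, "ty": 0.08, "tz": 0, "wx": 0, "wy": 0, "wz": 0, "jaw": 0},
    {"tx": 0, "ty": 0.08, "tz": 0, "wx": 0, "wy": 0, "wz": 0, "jaw": 0},
    {"tx": 0, "ty": 0, "tz": 0, "wx": 0, "wy": 0, "wz": 0, "jaw": 0},
  ],
)

```text
time_s: 22.95
position: [475.5, -369.3, 39.4]
ee_rot: [0.704, 0.07, 0.704, -0.067]
contact_force: [2.6, 8.4, -0.5]
grip_width: 12.3
```

Request:
drive_tool(
  steps=[
    {"tx": 0.0, "ty": 0.08, "tz": 0, "wx": 0, "wy": 0, "wz": 0, "jaw": 0},
    {"tx": 0, "ty": 0, "tz": 0, "wx": 0, "wy": 0, "wz": 0, "jaw": 0},
  ],
)

```text
time_s: 23.15
position: [475.5, -368.5, 39.5]
ee_rot: [0.704, 0.069, 0.704, -0.068]
contact_force: [1.6, 6.6, -0.7]
grip_width: 12.2
```

Request:
drive_tool(
  steps=[
    {"tx": 0.0, "ty": 0.08, "tz": 0, "wx": 0, "wy": 0, "wz": 0, "jaw": 0},
    {"tx": 0, "ty": 0.06, "tz": 0, "wx": 0, "wy": 0, "wz": 0, "jaw": 0},
    {"tx": 0, "ty": 0, "tz": 0, "wx": 0, "wy": 0, "wz": 0, "jaw": 0},
  ],
)

```text
time_s: 23.45
position: [475.5, -368.0, 39.8]
ee_rot: [0.704, 0.069, 0.703, -0.07]
contact_force: [1.5, -1.4, -4.8]
grip_width: 12.5
```

The tool stopped at y=-368 and the pull went from +9 to -1.4 N, so the post holds the loop. I release.

Request:
drive_tool(
  steps=[
    {"tx": 0.03, "ty": -0.02, "tz": 0, "wx": 0, "wy": 0, "wz": 0, "jaw": 0},
    {"tx": 0, "ty": 0, "tz": 0, "wx": 0, "wy": 0, "wz": 0, "jaw": 0.2},
    {"tx": 0, "ty": 0, "tz": 0, "wx": 0, "wy": 0, "wz": 0, "jaw": 0.3},
    {"tx": 0, "ty": 0, "tz": 0, "wx": 0, "wy": 0, "wz": 0, "jaw": 0.35},
    {"tx": -0.4, "ty": 0, "tz": 0, "wx": 0, "wy": 0, "wz": 0, "jaw": 0.35},
    {"tx": -0.8, "ty": 0, "tz": 0, "wx": 0, "wy": 0, "wz": 0, "jaw": 0.35},
    {"tx": -0.9, "ty": 0, "tz": 0, "wx": 0, "wy": 0, "wz": 0, "jaw": 0.35},
    {"tx": -0.9, "ty": 0, "tz": 0, "wx": 0, "wy": 0, "wz": 0, "jaw": 0.35},
  ],
)

```text
time_s: 24.25
position: [475.7, -366.9, 130.9]
ee_rot: [0.704, 0.069, 0.704, -0.069]
contact_force: [0.3, -0.3, -0.3]
grip_width: 30.0
```

Request:
drive_tool(
  steps=[
    {"tx": -0.9, "ty": -0.4, "tz": 0, "wx": 0, "wy": 0, "wz": 0, "jaw": 0.35},
    {"tx": -0.9, "ty": -0.9, "tz": 0, "wx": 0, "wy": 0, "wz": 0, "jaw": 0.35},
    {"tx": 0, "ty": -0.9, "tz": 0, "wx": 0, "wy": 0, "wz": 0, "jaw": 0.35},
    {"tx": 0, "ty": -0.9, "tz": -0.3, "wx": 0, "wy": 0, "wz": 0, "jaw": 0.35},
    {"tx": 0, "ty": -0.9, "tz": -0.3, "wx": 0, "wy": 0, "wz": 0, "jaw": 0.35},
    {"tx": 0, "ty": -0.9, "tz": -0.3, "wx": 0, "wy": 0, "wz": 0, "jaw": 0.35},
    {"tx": 0, "ty": -0.9, "tz": -0.3, "wx": 0, "wy": 0, "wz": 0, "jaw": 0.35},
    {"tx": 0, "ty": 0, "tz": 0, "wx": 0, "wy": 0, "wz": 0, "jaw": 0.35},
  ],
)

```text
time_s: 25.05
position: [402.0, -535.7, 183.7]
ee_rot: [0.703, 0.071, 0.704, -0.073]
contact_force: [-0.4, 0.2, -0.2]
grip_width: 29.7
```

```bash
python3 - <<'E'
from h import *
a=np.mean([capture('top')[0].astype(float) for i in range(4)],0).astype(np.uint8);b=np.mean([capture('side')[0].astype(float) for i in range(4)],0).astype(np.uint8)
C=cv2.resize(a[185:250,280:370],(485,350),interpolation=2); E=cv2.resize(b[165:225,255:345],(485,323),interpolation=2)
cv2.imwrite('pics/v9.png',cv2.resize(np.vstack([C,E]),None,fx=.88,fy=.88,interpolation=3)[:,:,::-1]); print(get_obs()['position'],get_obs()['time_s'])
E
```

```text
[ 407.47065352 -529.67993002  183.33528625] 25.45
```

View pics/v9.png

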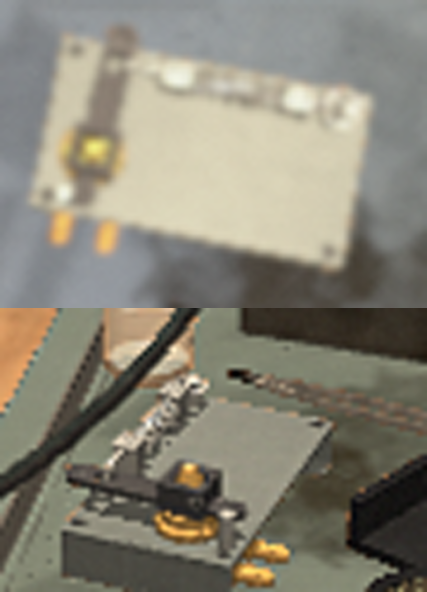

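The top crop shows the spring stretched from the arm's hole (118,62) to the loop ring round the post (340,105), with the tail against the pin (65,195). One depth check, then I hand in.

```bash
python3 - <<'E'
from h import *
from bench import hand_in
d=np.median([capture('top')[1] for i in range(3)],0)
v,u=np.mgrid[188:232,280:366]; P=world('top',np.c_[u.ravel(),v.ravel()],d[188:232,280:366].ravel())
X=np.array([-.194,-.981]);Y=np.array([.981,-.194]);o=np.array([449.2,-264.7])+55*X+13*Y
q=np.c_[(P[:,:2]-o)@X,(P[:,:2]-o)@Y,P[:,2]]
for nm,x0,x1,y0,y1 in [('bar',-60,-50,5,25),('hub',-65,-45,-23,-3),('slv1',-30,-18,28,38),('slv2',36,48,28,38),('loop',54,80,22,44)]:
    s=q[(q[:,0]>x0)&(q[:,0]<x1)&(q[:,1]>y0)&(q[:,1]<y1)][:,2]; print(nm,len(s),np.percentile(s,[50,90,99]).round(1))
b=q[(q[:,1]>2)&(q[:,1]<40)&(q[:,2]>44)&(q[:,0]<-40)]; print('bar slope dx/dy',np.polyfit(b[:,1],b[:,0],1).round(3))
print(hand_in())
E
```

```text
bar 34 [48.7 49.9 51.3]
hub 74 [60.4 65.4 67. ]
slv1 21 [55.1 56.5 57.7]
slv2 22 [54.6 55.9 56.7]
loop 95 [39.5 47.6 49.3]
bar slope dx/dy [  0.104 -55.426]
the job is handed in; nothing more can be done
None
```

The valve is reassembled as asked and handed in at about 25.6 s of the 48 s allowed. No verdict was reported.

- **Arm:** I squared the stem with the jaws and slid the arm straight down onto it. It is seated, with the bar top at 48.7 mm (48.5 expected) and the hub top at 60.4 mm (60 expected). In the last picture its tail is at the stop pin and its drilled end is on the post side.
- **Spring:** The hook dropped into the hole with no contact force. As I pulled, the arm swung to its stop, and the loop went down over the post with no vertical contact. When I eased back, the tool stopped and its load went from about +9 N to -1.4 N, so the post was holding the loop. The spring stayed stretched after release, and the loop reads at or below the head's top (48.5 mm expected).

**Checks that disagreed:**
- The arm's fitted angle came out about 0.1 rad towards the post instead of 0. I put this down to spring pixels in the fit, because the picture shows the arm square and at the pin.
- The spring sleeves read about 1 mm higher than expected, which is within camera error.
- During the pull, the force-based stretch read about 3 to 4 mm less than the tool position implied. I aimed between the two.

The bystanders were not touched on purpose. I kept clear of a nearby bottle and did not re-measure any of them at the end.

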